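# Clear down the foil-blocking bench

### The arm

A 7-joint arm with a two-finger parallel gripper is mounted at the origin on the work surface. World frame = base frame: x ahead of the robot, y to its left, z up, the work surface at z = 0. Lengths are in m, angles in rad, forces in N, time in s.
With the tool pointing down it reaches from about 0.425 to 0.975 m from the base axis. Payload 16.7 kg.
Tool frame: the origin (TCP) lies on the centre line of the jaws, within the pads' length; the fingertips stand r.tip_reach ahead of it and the grasp point (between the pads) lies 2 mm behind it (r.tip_reach is the distance from the TCP to the fingertips, in m); x points along the fingers, y is the direction in which the jaws open and shut, and the axes are right-handed (so a half turn about x gives the same grasp; the last joint's range is limited). The gripper opens to 85 mm and grips with 20 to 120 N. Pads are 22 mm wide; open, the fingers measure 114 mm over their backs; the gripper's body (76 mm by 85 mm) begins 54 mm behind the grasp point. The pads swing forward as they close: fully open they stand 13 mm farther back than shut.
Start: joints at [1.014, 0.426, 0.074, 1.606, -0.034, 1.111, -0.067], TCP at [0.267, -0.62, 0.248] pointing down, gripper open.
Joint ranges: [-2.85, 2.85], [-0.5, 2.14], [-1.23, 1.37], [0.21, 2.46], [-1.02, 4.16], [0.16, 2.05], [-2.73, 2.73]. Speed limits (rad/s): [1.89, 1.89, 2.39, 2.39, 3.01, 3.01, 3.01].

### API

Orientations are given as a unit quaternion [w, x, y, z].
In Python, from cell import r gives the robot as it stands. Calls block until the motion is done:
- r.move_to(position, orientation): joint-space move of the TCP to a pose.
- r.movel(position, velocity=0.15, orientation=None, contact_N=None): straight line of the TCP; orientation=None keeps the orientation; velocity is the mean speed in m/s. With contact_N (N) it stops when the force on the tool has changed by that much, and returns True; else False.
- r.goto_joints(angles): joint-space move.
- r.let_go() and r.gripper_close(f_grip=None): open the fingers fully, or close them until they stop; f_grip is the grip in N (None keeps the last).
- r.sleep(seconds).
- r.ik(position, orientation): joint angles nearest the present ones, or None.
- r.read_camera(name): name is "scene" or "top" or "wrist"; returns a dict with "frame" (400x640x3 uint8, red, green, blue), "K" (3x3 intrinsics, pixels), "k1" (the pictures are not rectified: a ray, as slopes to the right and down, at radius r is drawn at 1 + k1 r^2 times it, then the intrinsics apply), "T" (4x4, takes a point from camera to world coordinates). Camera axes: x right, y up, looking along -z (the intrinsics and any distortion apply to the point x, -y, -z); pixel columns grow to the right and rows downward; lengths in m; the calibration is good to about 2 mm. A picture is of the moment at which its call begins. There is no depth.
A pose or a line that the arm cannot do raises r.PlanningError and nothing moves.
- r.sign_off(): hands the job in, once; it reports no verdict.
Readings, each from a call of its own:
- r.get_t(): time.
- r.get_qpos(): joint angles.
- r.get_qd(): joint speeds.
- r.get_effort(): joint torques, N m.
- r.get_ee_pos(): TCP position.
- r.get_ee_rot(): TCP orientation.
- r.get_wrist_force(): force on the tool from outside, world axes, zero at the start.
- r.get_torque(): the same for the moment, N m.
- r.get_grip_width(): finger opening in m.
Only numpy, scipy, OpenCV 4.12 (cv2) and the standard library are available. Lean on these libraries where they do the work, as an engineer would, in place of code of your own. Each camera call takes 0.05 s, during which the arm holds its last target.

### The job

Clear the bench: take the foil roll out of the wooden storage box, pick up the galley tray with all its wooden blocks on it and tip it over the box so that they slide in, set the empty galley down flat on the bench, and then close the box with its lid, fully seated. Every foil roll, the one from the box and those lying on the bench, must finally stand upright in the lane, on its floor between the rails, beside the rolls already there, which must stay standing. Leave the tape, the weight and the brush alone.

Things in the scene. Friction and masses are not known exactly. Their poses are not given: they have to be found in the camera images.
- galley: galley: three-sided steel tray 170 x 132 mm (x, y), 0.35 kg, floor 4 mm thick, side walls 22 mm high, open at its -x end, which starts roughly towards the robot. At +x stands a wooden grip plate 90 mm wide (y), 8 mm thick, 90 mm tall. Origin: centre of the underside, z up. It carries 3 to 5 blocks 24 mm high, which slide at 13 to 20 degrees of tilt
- galley_mouth (a point): the middle of the galley's open edge, on its floor: 85 mm from the galley's origin along its -x
- galley_grip (a point): a good point to grip the galley's upright plate, in its middle: x = +81 mm, 66 mm above the underside (24 mm below the plate's top)
- case: plywood storage box, fixed to the bench, 162 x 192 x 92 mm outside (x, y, z), walls and floor 6 mm, open on top (inside 150 x 180 mm); its +x side is the one away from the robot. Origin at the centre of its underside. The fill line, down to which the lid reaches, is 80 mm above the underside
- lid: loose lid, 0.3 kg, right way up on the bench: board 168 x 198 x 6 mm (x, y, z) over a plug 141 x 171 x 12 mm that drops into the box with 4.5 mm play per side; on top a handle bar 14 mm wide (x), 100 long (y), 36 high. Origin: centre of the plug's underside; handle top 54 mm above. Seated: origin 80 mm above the box's underside, axes parallel to the box's
- lane: lane, fixed to the bench: wooden strip 96 x 456 mm (x across, y along), floor 8 mm above the bench, inside 74 x 440 mm, brass rails and end stops 14 mm above the floor. Origin: centre of the underside; its +x side faces away from the robot. A roll standing in it has its middle 58 mm above the bench. Room for five rolls 87 mm apart, centres at y = 0, +-87, +-175 mm; those there are near such places
- roll1: foil roll: brass-coloured cylinder 44 mm in diameter with square black end plates 44 x 44 x 6 mm flush with its sides, 100 mm long in all, 150 g, both ends alike. Origin at its middle, z along its axis, x and y along the plates' sides. It starts lying on the bench, roughly parallel to the lane; may be absent
- roll2: foil roll: brass-coloured cylinder 44 mm in diameter with square black end plates 44 x 44 x 6 mm flush with its sides, 100 mm long in all, 150 g, both ends alike. Origin at its middle, z along its axis, x and y along the plates' sides. It starts lying on the bench, roughly parallel to the lane; may be absent
- roll3: foil roll: brass-coloured cylinder 44 mm in diameter with square black end plates 44 x 44 x 6 mm flush with its sides, 100 mm long in all, 150 g, both ends alike. Origin at its middle, z along its axis, x and y along the plates' sides. It starts standing inside the storage box, sticking out 14 mm above the rim
- block1: a plain light wooden spacing block, 64 x 28 x 24 mm (x, y, z), 45 g, slides easily. Origin at the centre of its underside. It starts on the galley; it may be absent
- block2: a plain light wooden spacing block, 64 x 28 x 24 mm (x, y, z), 45 g, slides easily. Origin at the centre of its underside. It starts on the galley; it may be absent
- block3: a plain light wooden spacing block, 64 x 28 x 24 mm (x, y, z), 45 g, slides easily. Origin at the centre of its underside. It starts on the galley; it may be absent
- block4: a plain light wooden spacing block, 64 x 28 x 24 mm (x, y, z), 45 g, slides easily. Origin at the centre of its underside. It starts on the galley; it may be absent
- block5: a plain light wooden spacing block, 64 x 28 x 24 mm (x, y, z), 45 g, slides easily. Origin at the centre of its underside. It starts on the galley; it may be absent
- stock1: foil roll: brass-coloured cylinder 44 mm in diameter with square black end plates 44 x 44 x 6 mm flush with its sides, 100 mm long in all, 150 g, both ends alike. Origin at its middle, z along its axis, x and y along the plates' sides. It is one of the rolls that already stand in the lane; it may be absent
- stock2: foil roll: brass-coloured cylinder 44 mm in diameter with square black end plates 44 x 44 x 6 mm flush with its sides, 100 mm long in all, 150 g, both ends alike. Origin at its middle, z along its axis, x and y along the plates' sides. It is one of the rolls that already stand in the lane; it may be absent
- stock3: foil roll: brass-coloured cylinder 44 mm in diameter with square black end plates 44 x 44 x 6 mm flush with its sides, 100 mm long in all, 150 g, both ends alike. Origin at its middle, z along its axis, x and y along the plates' sides. It is one of the rolls that already stand in the lane; it may be absent
- tape: bystander: a yellow ring of tape 100 mm in diameter, 25 mm high, lying on the bench
- weight: bystander: a brass weight 48 mm in diameter, 66 mm high, standing on the bench
- brush: bystander: a hand brush lying on the bench

How it is judged:
On the way, in this order (a step that is already met when the one before it is completed fails the run):
1. the galley is lifted off the bench with all its blocks on it (x of block1 in the frame of galley between -0.095 and 0.085 m and y of block1 in the frame of galley between -0.066 and 0.066 m and z of block1 in the frame of galley between -0.005 and 0.05 m and x of block2 in the frame of galley between -0.095 and 0.085 m and y of block2 in the frame of galley between -0.066 and 0.066 m and z of block2 in the frame of galley between -0.005 and 0.05 m and x of block3 in the frame of galley between -0.095 and 0.085 m and y of block3 in the frame of galley between -0.066 and 0.066 m and z of block3 in the frame of galley between -0.005 and 0.05 m and x of block4 in the frame of galley between -0.095 and 0.085 m and y of block4 in the frame of galley between -0.066 and 0.066 m and z of block4 in the frame of galley between -0.005 and 0.05 m and x of block5 in the frame of galley between -0.095 and 0.085 m and y of block5 in the frame of galley between -0.066 and 0.066 m and z of block5 in the frame of galley between -0.005 and 0.05 m and height (world z) of galley above 0.03 m and angle between galley's own z axis and vertical below 0.3 rad), for 0.1 s.
2. the galley is tipped with its open end over the box (angle between galley's own z axis and vertical above 0.15 rad and horizontal distance between galley_mouth and case below 0.14 m and height (world z) of galley_mouth above 0.05 m), for 0.02 s.
3. all blocks are in the box, below the fill line (x of block1 in the frame of case between -0.075 and 0.075 m and y of block1 in the frame of case between -0.09 and 0.09 m and z of block1 in the frame of case between 0 and 0.08 m and x of block2 in the frame of case between -0.075 and 0.075 m and y of block2 in the frame of case between -0.09 and 0.09 m and z of block2 in the frame of case between 0 and 0.08 m and x of block3 in the frame of case between -0.075 and 0.075 m and y of block3 in the frame of case between -0.09 and 0.09 m and z of block3 in the frame of case between 0 and 0.08 m and x of block4 in the frame of case between -0.075 and 0.075 m and y of block4 in the frame of case between -0.09 and 0.09 m and z of block4 in the frame of case between 0 and 0.08 m and x of block5 in the frame of case between -0.075 and 0.075 m and y of block5 in the frame of case between -0.09 and 0.09 m and z of block5 in the frame of case between 0 and 0.08 m), for 0.2 s.
4. the lid is seated on the box (z of lid in the frame of case between 0.072 and 0.084 m and x of lid in the frame of case between -0.008 and 0.008 m and y of lid in the frame of case between -0.008 and 0.008 m and angle between lid's own z axis and vertical below 0.04 rad), for 0.2 s.
At the end, for the whole second after the job is handed in: All blocks in the box below the fill line; lid seated (4 mm in height, 8 mm off-centre, 0.04 rad); every roll upright (0.1 rad) on the lane's floor between the rails; galley flat on the bench; rolls at rest (all of step 3 and all of step 4 and (angle between roll1's own z axis and vertical below 0.1 rad or angle between roll1's own z axis and vertical above 3.04 rad) and x of roll1 in the frame of lane between -0.03 and 0.03 m and y of roll1 in the frame of lane between -0.215 and 0.215 m and z of roll1 in the frame of lane between 0.05 and 0.063 m and (angle between roll2's own z axis and vertical below 0.1 rad or angle between roll2's own z axis and vertical above 3.04 rad) and x of roll2 in the frame of lane between -0.03 and 0.03 m and y of roll2 in the frame of lane between -0.215 and 0.215 m and z of roll2 in the frame of lane between 0.05 and 0.063 m and (angle between roll3's own z axis and vertical below 0.1 rad or angle between roll3's own z axis and vertical above 3.04 rad) and x of roll3 in the frame of lane between -0.03 and 0.03 m and y of roll3 in the frame of lane between -0.215 and 0.215 m and z of roll3 in the frame of lane between 0.05 and 0.063 m and (angle between stock1's own z axis and vertical below 0.1 rad or angle between stock1's own z axis and vertical above 3.04 rad) and x of stock1 in the frame of lane between -0.03 and 0.03 m and y of stock1 in the frame of lane between -0.215 and 0.215 m and z of stock1 in the frame of lane between 0.05 and 0.063 m and (angle between stock2's own z axis and vertical below 0.1 rad or angle between stock2's own z axis and vertical above 3.04 rad) and x of stock2 in the frame of lane between -0.03 and 0.03 m and y of stock2 in the frame of lane between -0.215 and 0.215 m and z of stock2 in the frame of lane between 0.05 and 0.063 m and (angle between stock3's own z axis and vertical below 0.1 rad or angle between stock3's own z axis and vertical above 3.04 rad) and x of stock3 in the frame of lane between -0.03 and 0.03 m and y of stock3 in the frame of lane between -0.215 and 0.215 m and z of stock3 in the frame of lane between 0.05 and 0.063 m and angle between galley's own z axis and vertical below 0.05 rad and height (world z) of galley below 0.008 m and linear speed of each of roll1, roll2, roll3, stock1, stock2, stock3 below 0.02 m/s); the robot touches nothing.
It fails at once if a roll that stood in the lane is knocked over (angle between stock1's own z axis and vertical between 0.6 and 2.5 rad or angle between stock2's own z axis and vertical between 0.6 and 2.5 rad or angle between stock3's own z axis and vertical between 0.6 and 2.5 rad).
It fails at once if the tape, the weight or the brush is moved by more than 40 mm (distance of any of tape, weight, brush from where it was at the start of the episode above 0.04 m).
Of block1, block2, block3, block4, block5 only 3 to 5 are there at a start; the rules pass over those that are not, and their reading is None.
Of roll1, roll2 only 1 to 2 are there at a start; the rules pass over those that are not, and their reading is None.
Of stock1, stock2, stock3 only 2 to 2 are there at a start; the rules pass over those that are not, and their reading is None.
At some moment in a run one of lid, galley may be knocked a few centimetres aside while the robot is not near it.
It also fails if it takes over 208 s, if anything falls off the work surface, if the arm or the gripper's body presses on something with over 40 N, if the wrist force passes 120 N, or if a joint passes its speed limit or range.

## Working session

There is one attempt and no reset: what is moved stays moved. The work goes in short steps, each a Python script; the robot and the scene stay as the last script left them, time stands still between calls to the robot, and variables do not carry over. Pictures are saved under pics/ and viewed, and the job is handed in when it is done.

```bash
ls; mkdir -p pics
cat > h.py <<'E'
import numpy as np, cv2
from cell import r
def snap(name,fn):
    c=r.read_camera(name); cv2.imwrite('pics/'+fn+'.png',c['frame'][:,:,::-1]); np.savez('pics/'+fn+'.npz',**{k:np.array(c[k]) for k in ('frame','K','k1','T')}); return c
def load(fn): return dict(np.load('pics/'+fn+'.npz'))
def px2w(c,u,v,z):
    K=c['K'];k1=float(c['k1']);T=c['T']
    p=cv2.undistortPoints(np.array([[[u,v]]],float),K,np.array([k1,0,0,0,0.]))[0,0]
    d=T[:3,:3]@np.array([p[0],-p[1],-1.]);o=T[:3,3]
    return o+d*(z-o[2])/d[2]
def w2px(c,P):
    P=np.atleast_2d(P);T=c['T'];q=(P-T[:3,3])@T[:3,:3]
    x=q[:,0]/-q[:,2];y=-q[:,1]/-q[:,2];f=1+float(c['k1'])*(x*x+y*y);K=c['K']
    return np.stack([K[0,0]*x*f+K[0,1]*y*f+K[0,2],K[1,1]*y*f+K[1,2]],1)
def crop(fn,out,x0,y0,x1,y1,s):
    im=cv2.imread('pics/'+fn+'.png')[y0:y1,x0:x1]
    im=cv2.resize(im,None,fx=s,fy=s,interpolation=cv2.INTER_CUBIC)
    for u in range((x0+19)//20*20,x1,20):
        cv2.line(im,((u-x0)*s,0),((u-x0)*s,5),(0,0,255),1); cv2.putText(im,str(u),((u-x0)*s+1,14),0,.35,(0,0,255),1)
    for v in range((y0+19)//20*20,y1,20):
        cv2.line(im,(0,(v-y0)*s),(5,(v-y0)*s),(0,0,255),1); cv2.putText(im,str(v),(6,(v-y0)*s+4),0,.35,(0,0,255),1)
    cv2.imwrite('pics/'+out+'.png',im)
E
python3 - <<'E'
from h import *
for n in('scene','top','wrist'):
    c=snap(n,n+'0'); print(n,c['K'].tolist() if hasattr(c['K'],'tolist') else c['K'],c['k1'],np.round(c['T'],3).tolist())
print(r.tip_reach,r.get_t(),r.get_ee_rot())
E
```

```text
pics
scene [[401.6771716028057, 0.0, 320.76429036856086], [0.0, 401.6771716028057, 202.13543046195528], [0.0, 0.0, 1.0]] -0.07934950830248651 [[-0.649, -0.582, 0.491, 1.218], [0.761, -0.513, 0.398, 0.541], [0.02, 0.631, 0.775, 1.159], [0.0, 0.0, 0.0, 1.0]]
top [[379.6252241933456, 0.0, 315.7965926989893], [0.0, 379.6252241933456, 200.7525103426015], [0.0, 0.0, 1.0]] -0.05263642275113801 [[0.016, 0.995, -0.102, 0.466], [-0.999, 0.012, -0.043, -0.034], [-0.041, 0.103, 0.994, 1.02], [0.0, 0.0, 0.0, 1.0]]
wrist [[300.4493834688021, 0.0, 325.2042816137486], [0.0, 300.4493834688021, 197.06015900572302], [0.0, 0.0, 1.0]] -0.024775235632860618 [[0.396, 0.884, 0.248, 0.329], [-0.918, 0.382, 0.106, -0.592], [-0.001, -0.269, 0.963, 0.374], [0.0, 0.0, 0.0, 1.0]]
0.017 0.15 [-0.14245033 -0.69245769 -0.14315893  0.69261517]
```

View pics/scene0.png

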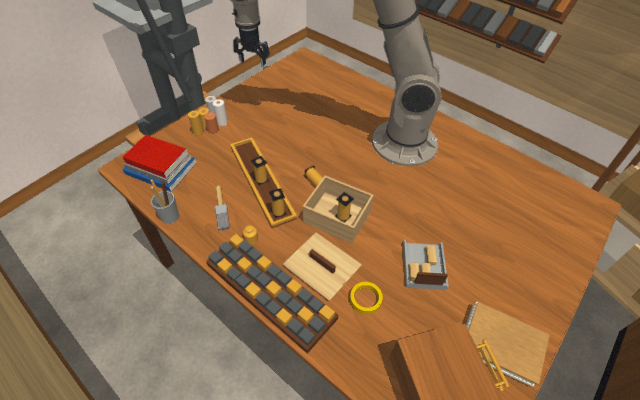

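View pics/top0.png

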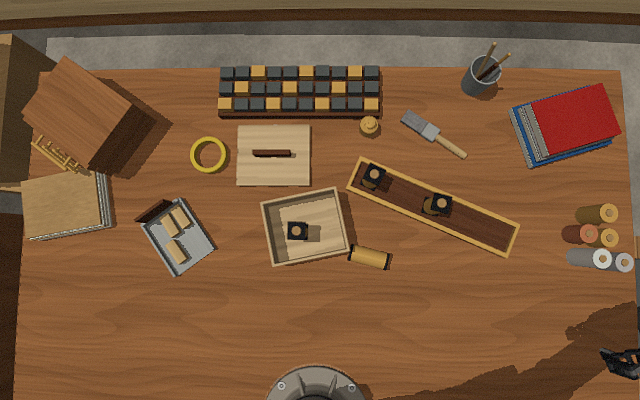

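View pics/wrist0.png

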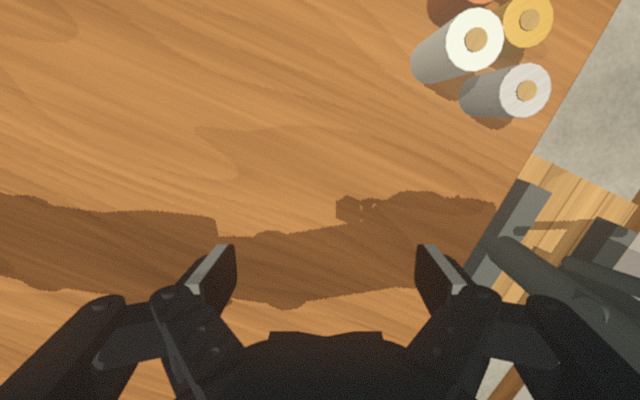

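The top view shows the box near (305,228) with a standing roll at (297,231), a lying roll at (370,257), the lane running from (350,175) to (515,240) with rolls at (372,176) and (440,204), the galley at (175,235) and the lid at (273,155). I'll enlarge these.

Run:
```python
from h import *
crop('top0','a1',120,180,260,290,5)
crop('top0','a2',220,110,400,280,4)
crop('top0','a3',340,145,530,265,4)
```

```text
(no output)
```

View pics/a1.png

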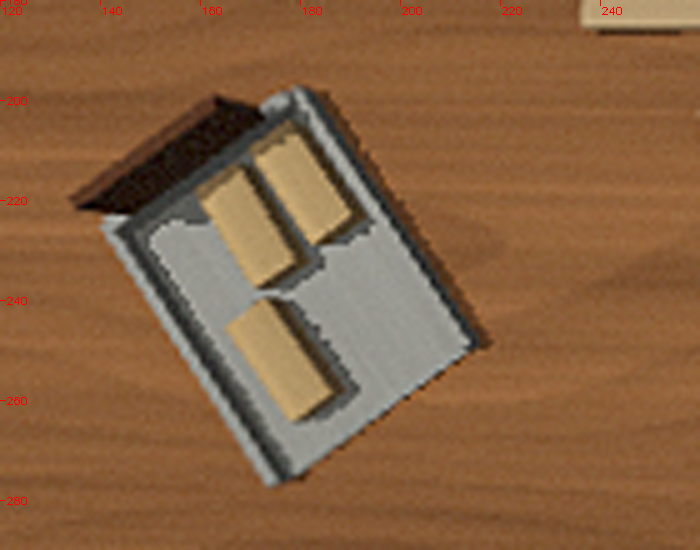

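View pics/a2.png

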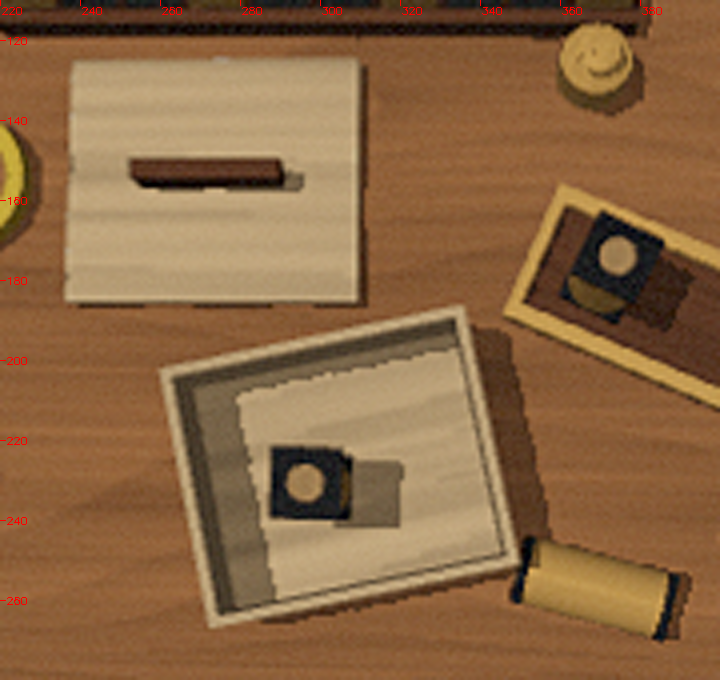

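View pics/a3.png

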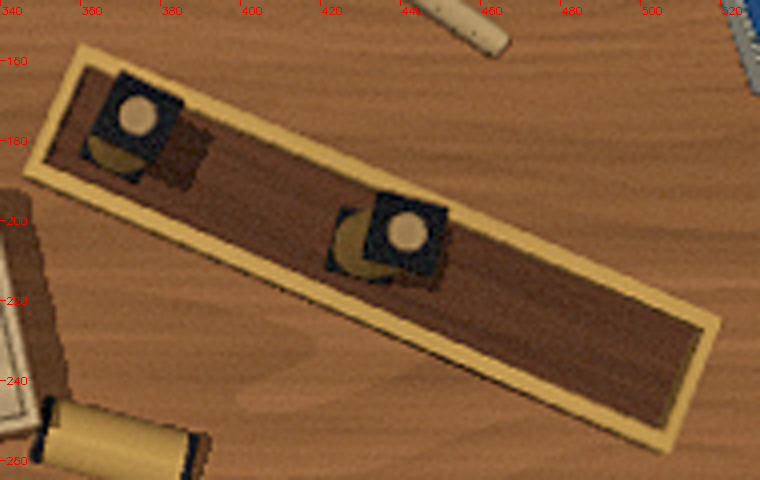

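```bash
cat > fit.py <<'E'
from h import *
from scipy.optimize import least_squares
def fit(c,model,px,x0):
    model=np.array(model,float);px=np.array(px,float)
    def P(q):
        ca,sa=np.cos(q[2]),np.sin(q[2])
        return np.c_[q[0]+ca*model[:,0]-sa*model[:,1],q[1]+sa*model[:,0]+ca*model[:,1],model[:,2]]
    s=least_squares(lambda q:(w2px(c,P(q))-px).ravel(),x0)
    return s.x,np.round(s.fun.reshape(-1,2),1).tolist()
E
python3 - <<'E'
from fit import *
c=load('top0')
def rect(a,b,z): return [[a,b,z],[a,-b,z],[-a,-b,z],[-a,b,z]]  # TL TR BR BL in image
def show(n,m,p,g):
    x,e=fit(c,m,p,g); print(n,np.round(x,4),e); return x
show('case',rect(.081,.096,.092),[(260,202.5),(335.5,186.5),(350,251.5),(273,266.8)],[.5,.05,.2])
show('lid',rect(.084,.099,.018),[(238,125),(309.8,125),(310,185.5),(236.5,185)],[.7,.1,0])
show('lane',rect(.048,.228,.022),[(360,155.8),(520.5,224.5),(507,258.3),(346,188.8)],[.5,-.3,-.4])
for zt in(.022,.026):
  show('galley',[[.085,.066,zt],[.085,-.066,zt],[-.085,-.066,zt],[-.085,.066,zt]],[(140.6,223.6),(179.6,197.4),(218,249.4),(173,277.4)],[.5,.4,.5])
print('roll3',px2w(c,296,230.5,.106))
print('stock',px2w(c,374.5,173.8,.108),px2w(c,441.5,203,.108))
print('roll1',px2w(c,369.2,257,.033), px2w(c,*( (np.array([530+515,537+602])/2/4+[220,110])),.022),px2w(c,*( (np.array([680+662,572+640])/2/4+[220,110])),.022))
for n,u,v in(('tape',209,155),('weight',369,126)): print(n,px2w(c,u,v,.02))
print('brush',px2w(c,402,111,0),px2w(c,466,156,0))
E
```

```text
case [0.4977 0.0327 0.2217] [[-0.0, -0.0], [0.4, -0.2], [-0.0, -0.3], [-0.4, 0.5]]
lid [0.6928 0.126  0.0088] [[0.2, -0.0], [0.4, -0.6], [-0.4, 0.1], [-0.2, 0.5]]
lane [ 0.5574 -0.2984 -0.4003] [[-0.0, 0.1], [0.0, -0.0], [0.3, 0.2], [-0.3, -0.2]]
galley [0.4675 0.378  0.6231] [[0.7, 1.1], [1.4, -0.5], [-3.2, -0.4], [1.2, -0.1]]
galley [0.4675 0.3764 0.6232] [[0.5, 1.0], [1.4, -0.7], [-3.0, -0.3], [1.2, 0.1]]
roll3 [0.48752739 0.05191541 0.106     ]
stock [ 0.62720515 -0.13601372  0.108     ] [ 0.55802452 -0.29627525  0.108     ]
roll1 [ 0.42409784 -0.13102442  0.033     ] [ 0.4348002  -0.08389645  0.022     ] [ 0.41278951 -0.18006957  0.022     ]
tape [0.69104698 0.30273534 0.02      ]
weight [ 0.77331437 -0.13135239  0.02      ]
brush [ 0.82280401 -0.22424689  0.        ] [ 0.69797611 -0.39645944  0.        ]
```

```bash
cat >> h.py <<'E'
from scipy.spatial.transform import Rotation as R
def quat(x,y):
    x=np.array(x,float);x/=np.linalg.norm(x);y=np.array(y,float);y-=x*(x@y);y/=np.linalg.norm(y)
    q=R.from_matrix(np.stack([x,y,np.cross(x,y)],1)).as_quat(); return np.array([q[3],q[0],q[1],q[2]])
def down(a): # jaw axis at yaw a
    return quat([0,0,-1],[np.cos(a),np.sin(a),0])
def tilt(h,p,flip=1): # tool heading azimuth h, elevation below horizontal: p=0 horizontal, pi/2 down; jaw horizontal
    return quat([np.cos(h)*np.cos(p),np.sin(h)*np.cos(p),-np.sin(p)],[-flip*np.sin(h),flip*np.cos(h),0])
LANE=np.array([.5574,-.2984,-.4003]); CASE=np.array([.4977,.0327,.2217])
def loc(P,x,y): 
    c,s=np.cos(P[2]),np.sin(P[2]); return np.array([P[0]+c*x-s*y,P[1]+s*x+c*y])
E
python3 - <<'E'
from h import *
print(np.round(r.get_qpos(),3))
for y in(.087,-.087,-.175):
  P=loc(LANE,0,y)
  for p in(0,15,30):
    ok=[]
    for h in range(-180,180,15):
      for f in(1,-1):
        q=r.ik([*P,.083],tilt(np.radians(h),np.radians(p),f))
        if q is not None: ok.append((h,f))
    print(y,np.round(P,3),p,ok)
for f in (-.224,-.224+np.pi): print('pick',r.ik([.4195,-.151,.022],down(f)))
for k in range(4): print('r3',k,r.ik([.4875,.0519,.07],down(k*np.pi/2)))
E
```

```text
[ 1.015  0.427  0.074  1.606 -0.034  1.111 -0.067]
0.087 [ 0.591 -0.218] 0 [(-150, 1), (-150, -1), (-135, 1), (-135, -1), (-120, 1), (-120, -1), (-105, 1), (-105, -1), (-90, 1), (-90, -1), (-75, 1), (-75, -1), (-60, 1), (-60, -1), (-45, 1), (-45, -1), (-30, 1), (-30, -1), (-15, 1), (-15, -1), (0, 1), (0, -1), (15, 1), (15, -1), (30, 1), (30, -1), (45, 1), (45, -1), (60, 1), (60, -1), (75, 1), (75, -1), (90, 1), (90, -1), (105, 1), (105, -1)]
0.087 [ 0.591 -0.218] 15 [(-165, 1), (-165, -1), (-150, 1), (-150, -1), (-135, 1), (-135, -1), (-120, 1), (-120, -1), (-105, 1), (-105, -1), (-90, 1), (-90, -1), (-75, 1), (-75, -1), (-60, 1), (-60, -1), (-45, 1), (-45, -1), (-30, 1), (0, 1), (0, -1), (15, 1), (15, -1), (30, 1), (30, -1), (45, 1), (45, -1), (60, 1), (60, -1), (75, 1), (75, -1), (90, 1), (90, -1), (105, 1), (105, -1), (120, 1), (120, -1)]
0.087 [ 0.591 -0.218] 30 [(-180, 1), (-180, -1), (-165, 1), (-165, -1), (-150, 1), (-150, -1), (-135, 1), (-135, -1), (-120, 1), (-120, -1), (-105, 1), (-105, -1), (-90, 1), (-90, -1), (-75, 1), (-75, -1), (-60, 1), (-60, -1), (-45, 1), (-45, -1)
[... 2739 characters left out ...]
1), (15, -1), (30, 1), (30, -1), (45, 1), (45, -1), (60, 1), (60, -1), (75, 1), (75, -1), (90, 1), (90, -1), (105, 1), (105, -1), (165, 1), (165, -1)]
pick [ 0.45449901  0.43624152 -0.29523668  2.25625188  0.26913525  0.48066839
 -0.278328  ]
pick [-0.45479728  0.59187559  0.81835281  2.30541049 -0.84657767  0.57492145
 -2.33598481]
r3 0 [ 0.23779481  0.43480882 -0.56460032  2.1297555   0.37053147  0.67186503
 -0.57878268]
r3 1 [ 0.3849263   0.4808621  -0.74712214  2.1218771   0.4983119   0.71767537
  0.87917813]
r3 2 [ 0.59315647  0.59618641 -1.02791866  2.11185728  0.70950852  0.83006685
  2.26879026]
r3 3 [ 0.09598922  0.40618883 -0.39411128  2.13780102  0.25630165  0.641604
 -2.04667227]
```

Run:
```python
from h import *
q=down(-.02)
r.move_to([.4875,.0519,.25],q); print(r.get_t())
snap('wrist','w1')
r.movel([.4875,.0519,.072],.2); 
snap('scene','s1'); print(r.get_t(),r.get_wrist_force())
r.gripper_close(40); print(r.get_grip_width(),r.get_wrist_force())
r.movel([.4875,.0519,.25],.2); print(r.get_t(),r.get_ee_pos(),r.get_grip_width()); snap('scene','s2')
```

```text
2.6583
3.8 [-0.0255377  -0.08934551 -0.60601562]
0.04331678879434145 [-2.09914875 -0.65540832  7.87967529]
5.3083 [0.48692775 0.05173404 0.2489536 ] 0.04331100835144118
```

View pics/w1.png

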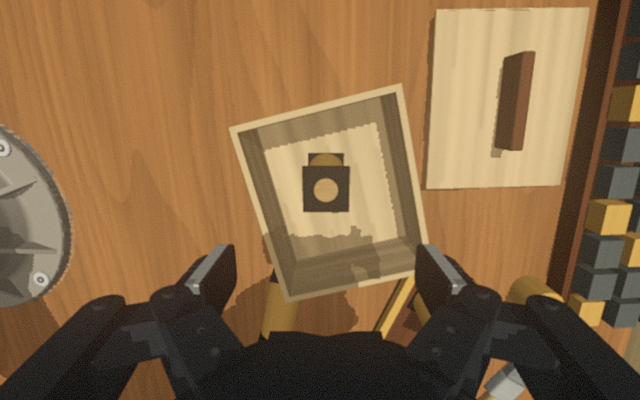

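View pics/s2.png

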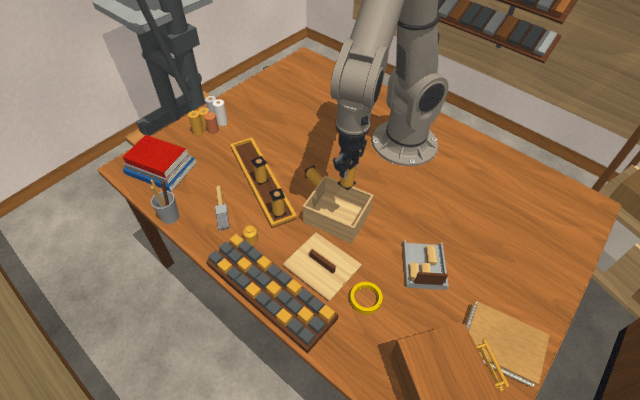

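The roll is out of the box (grip 43 mm; box empty in the scene view near (340,205)). I'll stand it at lane slot -87 mm.

Run:
```python
from h import *
P=loc(LANE,0,-.087); q=down(LANE[2])
r.move_to([*P,.25],q)
r.movel([*P,.09],.2)
t=r.movel([*P,.060],.03,contact_N=5); p=r.get_ee_pos(); print(t,p,r.get_wrist_force(),r.get_t())
snap('scene','s3')
r.let_go(); r.movel([p[0],p[1],.25],.2)
snap('scene','s4'); snap('top','t4');print(r.get_t())
crop('t4','c4',340,145,530,265,4)
```

```text
True [ 0.52371453 -0.37861883  0.07402835] [ 0.93999426 -0.83870823  1.35043453] 8.5083
10.1833
```

View pics/c4.png

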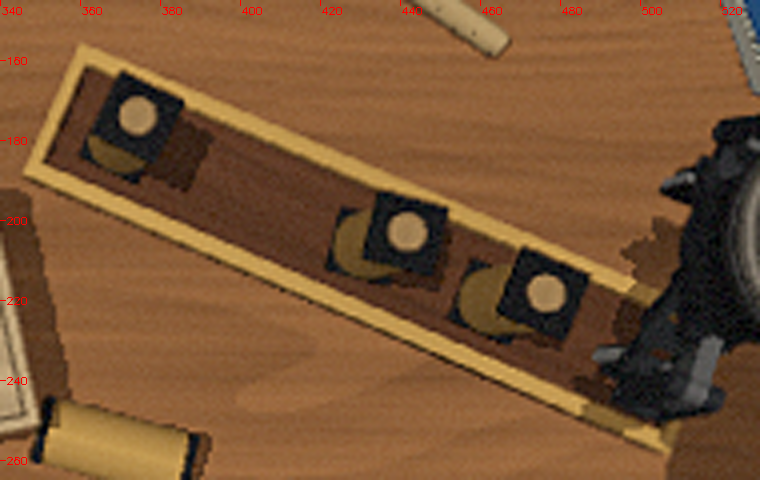

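View pics/s4.png

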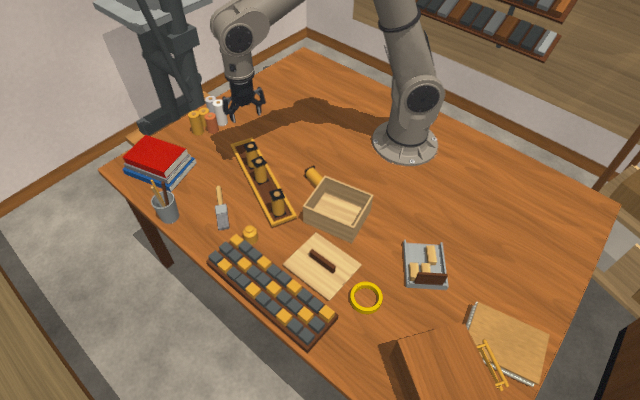

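Run:
```python
from h import *
c=load('t4'); s=px2w(c,476.2,218.2,.108)[:2]-LANE[:2]; C,S=np.cos(LANE[2]),np.sin(LANE[2]); print('roll3 lane',C*s[0]+S*s[1],-S*s[0]+C*s[1])
h=np.arctan2(-.9748,-.2229); p=np.radians(20)
P=np.array([.419,-.153]); g=LANE[2]
for f in(1,-1):
    qs=[r.ik([*P,.2],tilt(h,np.pi/2+p,f)),r.ik([*P,.024],tilt(h,np.pi/2+p,f)),r.ik([*loc(LANE,-.002,-.182),.30],tilt(g,p,f)),r.ik([*loc(LANE,-.002,-.182),.08],tilt(g,p,f))]
    print(f); [print(None if q is None else np.round(q,2)) for q in qs]
f=1
r.move_to([.5,-.25,.3],tilt(h,np.pi/2+p,f)) 
r.move_to([*P,.2],tilt(h,np.pi/2+p,f)); snap('wrist','w5'); print(r.get_t(),np.round(r.get_qpos(),2))
```

```text
roll3 lane -0.0008810003841033878 -0.08737521715733348
1
[ 0.96  0.22 -0.57  2.09 -0.28  0.95  0.34]
[ 0.91  0.54 -0.56  2.19 -0.13  0.55  0.3 ]
[ 1.78  0.4  -1.02  2.28  3.62  0.51 -1.53]
[-0.03  1.55  1.17  2.39  3.33  1.85 -2.71]
-1
[ 0.4   0.18  0.05  2.12 -0.43  0.97 -2.65]
[ 0.46  0.49 -0.02  2.22 -0.61  0.61 -2.39]
[ 1.78  0.4  -1.02  2.28  3.62  0.51  1.61]
[-0.03  1.55  1.17  2.39  3.33  1.85  0.43]
11.5333 [ 0.95  0.22 -0.56  2.09 -0.28  0.95  0.34]
```

View pics/w5.png

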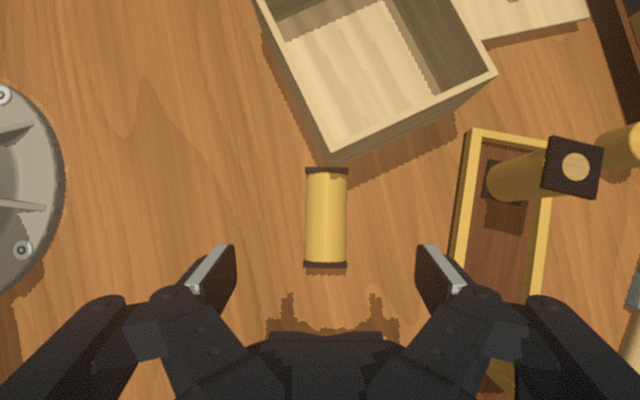

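Run:
```python
from h import *
c=load('w5'); print(px2w(c,327,169,.022),px2w(c,326,267,.022),'mid',px2w(c,326.5,217,.03), 'sides',px2w(c,306,217,.022),px2w(c,347,217,.022))
lo=np.array([-2.85,-.5,-1.23,.21,-1.02,.16,-2.73]);hi=np.array([2.85,2.14,1.37,2.46,4.16,2.05,2.73])
h0=np.arctan2(-.9748,-.2229)
for pd in(20,30):
  p=np.radians(pd)
  for f in(1,-1):
    print('pick',pd,f,np.round(r.ik([.419,-.153,.026],tilt(h0,np.pi/2+p,f)),2))
  for hd in range(-180,180,15):
   for f in(1,-1):
    g=np.radians(hd); tp=loc(LANE,0,-.182)-.003*np.array([np.cos(g),np.sin(g)])
    qa=r.ik([*tp,.28],tilt(g,p,f));qb=r.ik([*tp,.08],tilt(g,p,f))
    if qa is None or qb is None: continue
    m=min((qb-lo).min(),(hi-qb).min(),(qa-lo).min(),(hi-qa).min())
    if m>.15 and np.abs(qa-qb).max()<1: print(pd,hd,f,round(m,2),np.round(qa,2),np.round(qb,2))
```

```text
[ 0.4377795  -0.07929204  0.022     ] [ 0.41363535 -0.18023782  0.022     ] mid [ 0.42575842 -0.12938472  0.03      ] sides [ 0.4045982  -0.12448053  0.022     ] [ 0.44700509 -0.13415307  0.022     ]
pick 20 1 [ 0.88  0.53 -0.51  2.19 -0.17  0.55  0.34]
pick 20 -1 [-0.06  0.58  0.63  2.25 -1.01  0.82 -2.  ]
20 -135 1 0.24 [ 0.4   0.72 -0.21  1.54  1.05  1.81 -0.88] [ 0.26  0.98 -0.01  1.55  0.95  1.57 -1.06]
20 -120 1 0.4 [ 0.4   0.62 -0.26  1.73  1.2   1.65 -0.87] [ 0.23  0.9  -0.03  1.75  1.15  1.42 -1.11]
20 -105 1 0.52 [ 0.43  0.53 -0.31  1.92  1.37  1.49 -0.87] [ 0.23  0.84 -0.05  1.94  1.39  1.31 -1.2 ]
20 -105 -1 0.21 [ 0.89  0.71 -0.95  1.89  1.59  1.84  2.28] [ 0.69  0.96 -0.66  1.91  1.65  1.73  1.97]
20 -90 1 0.34 [ 0.49  0.43 -0.36  2.09  1.57  1.32 -0.89] [ 0.17  0.8   0.02  2.12  1.67  1.17 -1.33]
20 -75 1 0.19 [ 0.58  0.35 -0.38  2.24  1.84  1.12 -0.94] [ 0.27  0.77 -0.02  2.27  2.05  1.19 -1.47]
20 -75 -1 0.18 [0.03 0.33 0.26 2.28 1.82 0.93 2.11] [0.19 0.78 0.07 2.27 2.05 1.13 1.63]
20 60 -1 0.26 [ 1.31  0.83 -0.42  1.36 -0.76  1.63  0.62] [ 1.3   1.07 -0.39  1.37 -0.
[... 653 characters left out ...]
[ 0.48  0.46 -0.32  1.89  1.24  1.36 -0.75] [ 0.26  0.75 -0.04  1.95  1.31  1.14 -1.08]
30 -105 -1 0.27 [ 0.94  0.63 -0.96  1.86  1.45  1.67  2.36] [ 0.75  0.87 -0.7   1.92  1.57  1.56  2.05]
30 -90 1 0.34 [ 0.53  0.36 -0.35  2.05  1.42  1.15 -0.72] [ 0.23  0.7   0.01  2.12  1.61  1.   -1.19]
30 -75 1 0.2 [ 0.62  0.27 -0.37  2.18  1.64  0.92 -0.72] [ 0.26  0.66  0.05  2.26  2.    0.91 -1.35]
30 45 -1 0.21 [ 1.33  0.65 -0.37  1.56 -0.81  1.35  0.56] [ 1.32  0.91 -0.36  1.6  -0.8   1.16  0.78]
30 60 -1 0.34 [ 1.26  0.75 -0.37  1.38 -0.68  1.57  0.59] [ 1.25  0.98 -0.35  1.42 -0.63  1.37  0.77]
30 75 -1 0.28 [ 1.19  0.84 -0.38  1.2  -0.55  1.77  0.64] [ 1.18  1.05 -0.35  1.25 -0.48  1.58  0.8 ]
```

Run:
```python
from h import *
c=load('top0')
for u,v in((568,256),(590,268),(625,270),(602,259)): print(u,v,px2w(c,u,v,0),px2w(c,u,v,.12))
crop('top0','dec',520,180,640,290,6)
lo=np.array([-2.85,-.5,-1.23,.21,-1.02,.16,-2.73]);hi=np.array([2.85,2.14,1.37,2.46,4.16,2.05,2.73])
for pd in(20,30):
  p=np.radians(pd)
  for hd in (-65,-60,-55,-50,-45,30,40,45,50,55,60,67):
   for f in(1,-1):
    g=np.radians(hd); tp=loc(LANE,0,-.182)-.003*np.array([np.cos(g),np.sin(g)])
    qa=r.ik([*tp,.25],tilt(g,p,f));qb=r.ik([*tp,.08],tilt(g,p,f))
    if qa is None or qb is None: continue
    m=min((qb-lo).min(),(hi-qb).min(),(qa-lo).min(),(hi-qa).min())
    if m>.02 and np.abs(qa-qb).max()<1.5: print(pd,hd,f,round(m,2),np.round(qa,2),np.round(qb,2))
```

```text
568 256 [ 0.43126478 -0.66330627  0.        ] [ 0.43537695 -0.58923155  0.12      ]
590 268 [ 0.39994275 -0.72211513  0.        ] [ 0.40774077 -0.64112001  0.12      ]
625 270 [ 0.39493015 -0.81885363  0.        ] [ 0.40331803 -0.72647469  0.12      ]
602 259 [ 0.42385097 -0.75625937  0.        ] [ 0.42883557 -0.67124629  0.12      ]
20 -65 1 0.12 [ 0.65  0.36 -0.37  2.34  2.13  1.04 -1.08] [ 0.41  0.76 -0.09  2.34  2.33  1.24 -1.49]
20 -65 -1 0.12 [ 0.75  0.38 -0.48  2.33  2.13  1.07  2.1 ] [ 0.43  0.76 -0.11  2.34  2.33  1.25  1.66]
20 -60 1 0.09 [ 0.73  0.35 -0.39  2.36  2.27  0.99 -1.11] [ 0.5   0.76 -0.14  2.37  2.47  1.27 -1.48]
20 -60 -1 0.09 [ 1.12  0.45 -0.85  2.34  2.25  1.11  2.2 ] [ 0.48  0.76 -0.11  2.37  2.47  1.26  1.64]
20 -55 1 0.07 [ 0.79  0.34 -0.4   2.39  2.43  0.94 -1.16] [ 0.7   0.77 -0.29  2.38  2.61  1.31 -1.38]
20 -55 -1 0.08 [ 1.33  0.51 -1.03  2.36  2.37  1.1   2.27] [ 0.7   0.77 -0.3   2.38  2.61  1.31  1.76]
20 -50 1 0.06 [ 0.85  0.33 -0.38  2.4   2.6   0.88 -1.23] [ 0.72  0.77 -0.24  2.4   2.76  1.29 -1.41]
20 -50 -1 0.07 [ 1.4   0.49 -1.03  2.38  2.5   
[... 2919 characters left out ...]
16 [ 1.35  0.65 -0.38  1.64 -0.86  1.25  0.59] [ 1.34  0.88 -0.37  1.66 -0.86  1.09  0.79]
30 45 1 0.06 [ 1.15  0.66 -0.11  1.59 -0.94  1.41 -2.45] [ 1.15  0.88 -0.11  1.62 -0.96  1.26 -2.25]
30 45 -1 0.21 [ 1.33  0.69 -0.37  1.58 -0.81  1.32  0.6 ] [ 1.32  0.91 -0.36  1.6  -0.8   1.16  0.78]
30 50 -1 0.26 [ 1.3   0.72 -0.37  1.52 -0.76  1.39  0.6 ] [ 1.3   0.93 -0.35  1.54 -0.74  1.23  0.77]
30 55 -1 0.3 [ 1.28  0.75 -0.37  1.46 -0.72  1.47  0.61] [ 1.27  0.96 -0.35  1.48 -0.68  1.3   0.77]
30 60 -1 0.35 [ 1.26  0.78 -0.37  1.4  -0.67  1.54  0.62] [ 1.25  0.98 -0.35  1.42 -0.63  1.37  0.77]
30 67 -1 0.41 [ 1.23  0.82 -0.37  1.31 -0.61  1.63  0.64] [ 1.22  1.01 -0.35  1.34 -0.56  1.47  0.78]
```

View pics/dec.png

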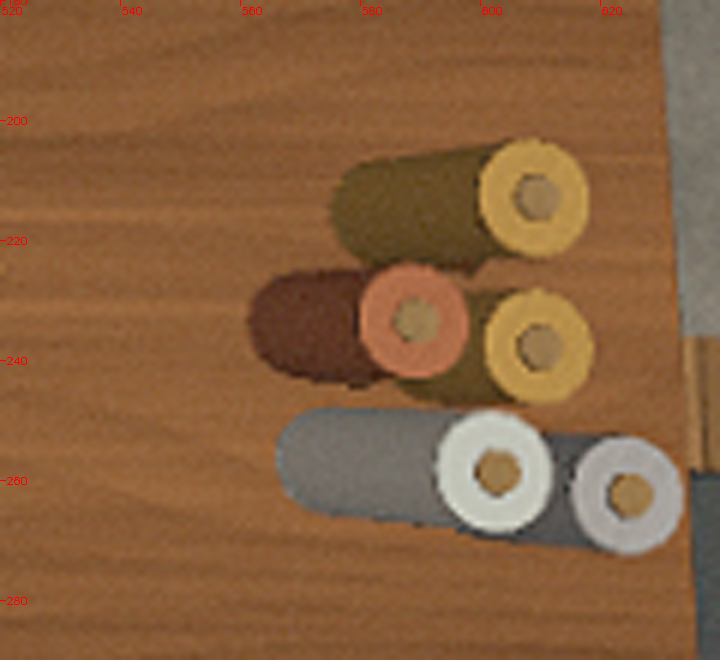

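Run:
```python
from h import *
h=np.arctan2(-.973,-.231); p=np.radians(20); f=-1
P=np.array([.425,-.130])+.022*np.array([np.cos(h),np.sin(h)])
r.goto_joints([.4,.18,.05,2.12,-.43,.97,-2.65])
q=tilt(h,np.pi/2+p,f)
r.movel([*P,.15],.15,orientation=q); print(np.round(r.get_qpos(),2),r.get_t())
r.movel([*P,.024],.12); print(r.get_ee_pos(),r.get_wrist_force(),np.round(r.get_qpos(),2))
snap('scene','s6')
r.gripper_close(50); print(r.get_grip_width(),r.get_wrist_force())
r.movel([*P,.25],.2); print(r.get_t(),r.get_grip_width(),np.round(r.get_qpos(),2)); snap('scene','s7'); snap('wrist','w7')
g=np.radians(48)
tp=loc(LANE,0,-.180)-.002*np.array([np.cos(g),np.sin(g)])
for z in(.3,.2,.08): print(np.round(r.ik([*tp,z],tilt(g,p,f)),2))
```

```text
[ 0.41  0.25  0.04  2.16 -0.47  0.86 -2.6 ] 14.65
[ 0.42026604 -0.15158745  0.02456559] [-0.81764724  0.04387128 -0.43025013] [ 0.47  0.48 -0.03  2.22 -0.6   0.6  -2.4 ]
0.0429642814968322 [-2.2248481  -1.1398975  10.46127028]
17.65 0.04282511230631554 [ 0.34  0.11  0.11  2.07 -0.4   1.08 -2.71]
[ 1.7   0.92 -1.02  1.49 -0.48  1.28  0.31]
[ 1.64  1.   -0.89  1.52 -0.5   1.23  0.46]
[ 1.59  1.14 -0.79  1.51 -0.48  1.16  0.59]
```

View pics/s7.png

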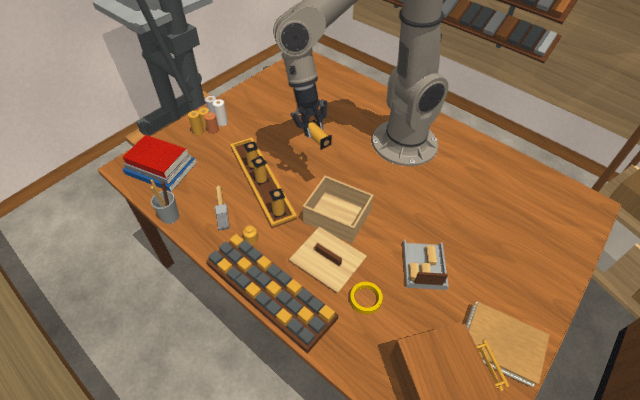

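View pics/w7.png

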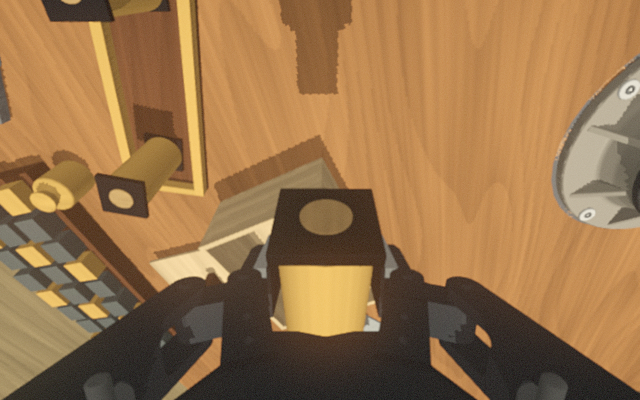

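Run:
```python
from h import *
p=np.radians(20); f=-1; g=np.radians(48)
tp=loc(LANE,0,-.180)-.002*np.array([np.cos(g),np.sin(g)])
r.goto_joints([.86,.25,-.15,1.8,-.63,1.25,-1.0]); print(r.get_ee_pos())
r.goto_joints([1.38,.72,-.42,1.53,-.86,1.42,.66]); print(r.get_ee_pos())
r.movel([*tp,.2],.15,orientation=tilt(g,p,f)); print(r.get_ee_pos(),np.round(r.get_qpos(),2),r.get_t())
print(r.ik([*tp,.08],tilt(g,p,f)))
snap('scene','s8'); snap('top','t8'); snap('wrist','w8'); crop('s8','s8c',150,60,350,210,4)
```

```text
[ 0.48826763 -0.27153703  0.33358988]
[ 0.48314778 -0.47394067  0.28540606]
[ 0.48628012 -0.46584641  0.20083548] [ 1.37  0.85 -0.41  1.54 -0.85  1.39  0.71] 21.5583
[ 1.35161204  1.01138763 -0.39041651  1.53073024 -0.8244061   1.30154149
  0.83406306]
```

View pics/s8c.png

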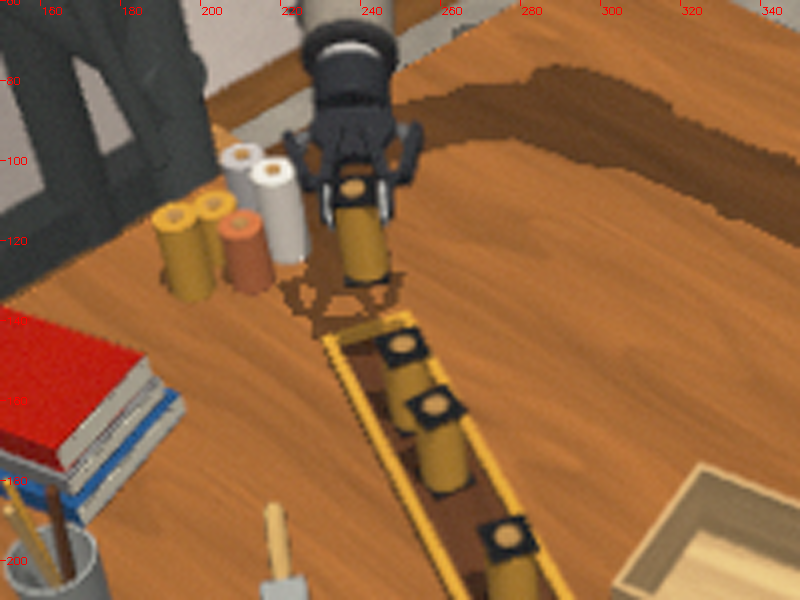

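View pics/t8.png

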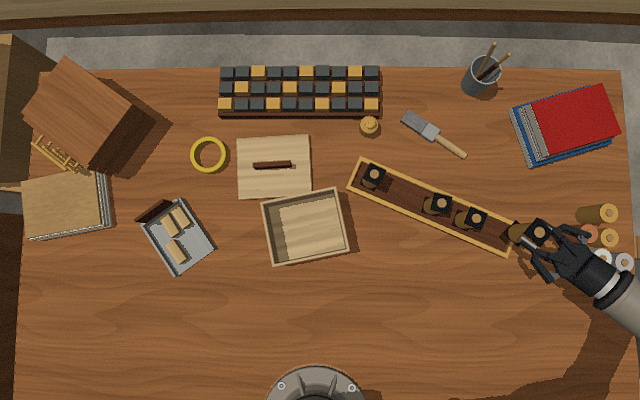

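View pics/w8.png

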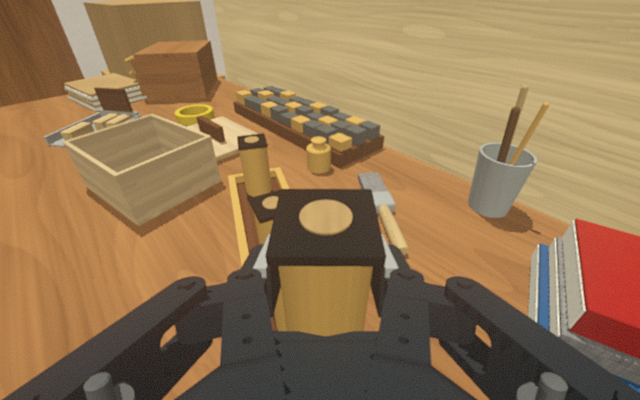

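Run:
```python
from h import *
p=np.radians(20); f=-1; g=np.radians(48); H=np.array([np.cos(g),np.sin(g)])
tp=loc(LANE,0,-.180)-.002*H
r.movel([*tp,.10],.15)
t=r.movel([*tp,.070],.025,contact_N=4); e=r.get_ee_pos(); print(t,e,r.get_wrist_force(),r.get_grip_width(),r.get_t())
snap('scene','s9');crop('s9','s9c',170,60,300,180,5)
```

```text
True [ 0.48600424 -0.46534232  0.08085492] [-0.5508501  -0.47684474  5.37665752] 0.04252439967460441 23.3083
```

View pics/s9c.png

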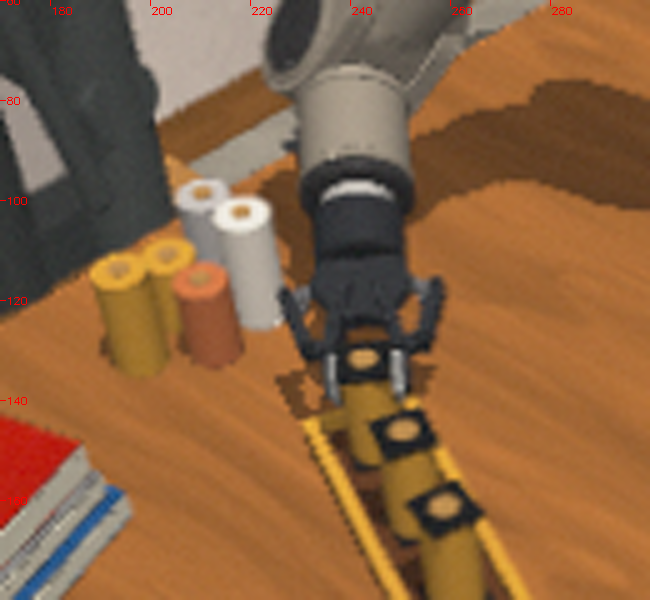

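Run:
```python
from h import *
p=np.radians(20); g=np.radians(48); D=np.array([np.cos(g)*np.cos(p),np.sin(g)*np.cos(p),-np.sin(p)])
e=np.array(r.get_ee_pos()); r.let_go(); print(r.get_wrist_force())
r.movel(e-.075*D,.12); e=np.array(r.get_ee_pos()); print(r.get_wrist_force())
r.movel([e[0],e[1],.3],.2); r.goto_joints([.6,.15,.0,1.7,-.3,1.25,0]); print(r.get_ee_pos(),r.get_t())
snap('scene','s10');snap('top','t10');crop('s10','s10c',170,60,320,210,4);crop('t10','t10c',340,145,530,265,4);crop('t10','t10d',220,110,400,280,4);crop('t10','t10e',120,180,260,290,5)
```

```text
[-0.10471899  0.14438904 -0.26522515]
[0.23614763 0.98939299 0.09827908]
[ 0.48850887 -0.30333661  0.38573376] 26.9833
```

View pics/s10c.png

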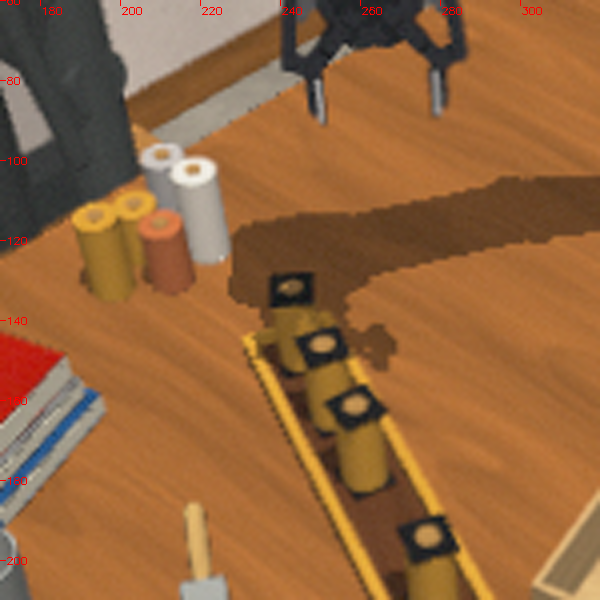

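View pics/t10c.png

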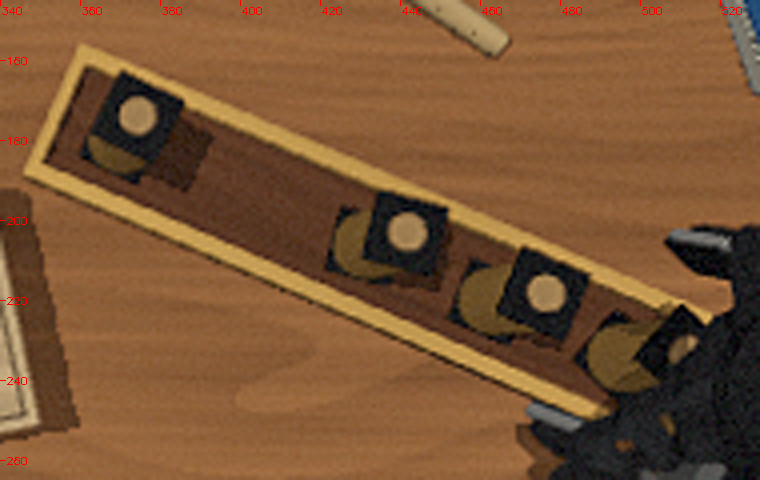

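View pics/t10d.png

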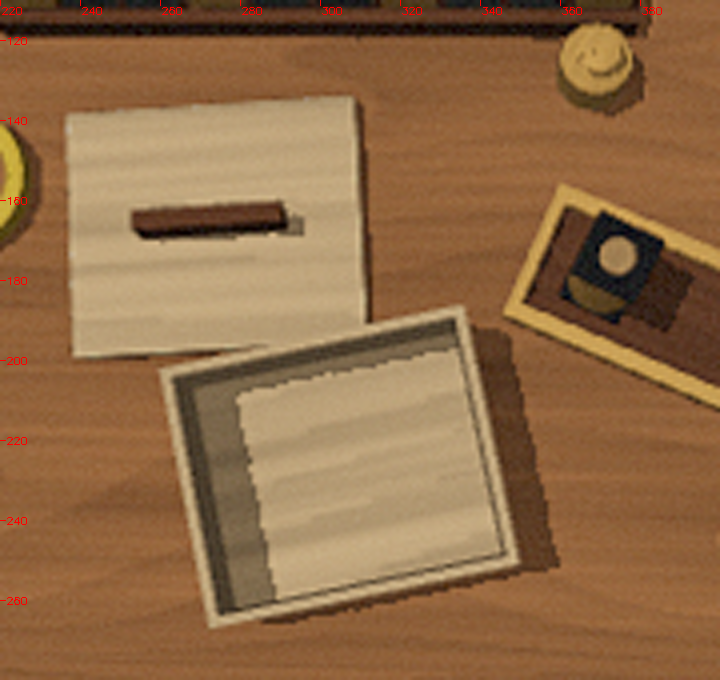

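View pics/t10e.png

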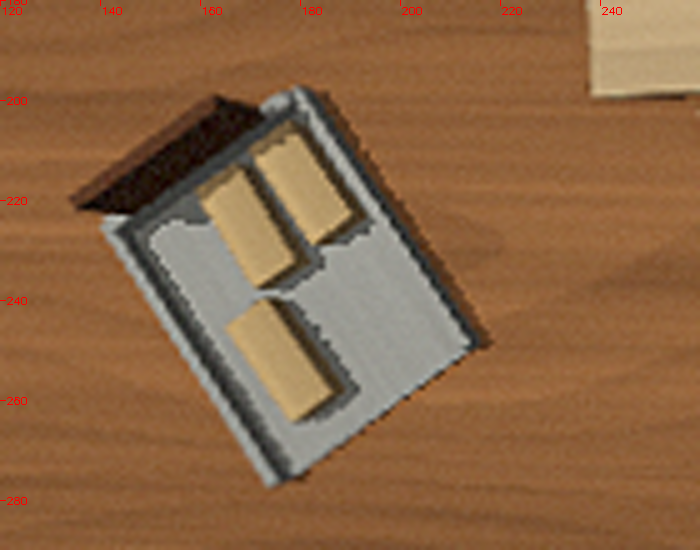

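Run:
```python
from fit import *
c=load('t10')
m=[[.085,.066,.022],[.085,-.066,.022],[-.085,-.066,.022],[-.085,.066,.022]]
x,e=fit(c,m,[(140.6,223.6),(179.6,197.4),(214.4,249),(173,277.4)],[.5,.4,.5]); print(x,e)
# plate top outline
for lx in(.077,.085):
  for ly in(.045,-.045): print(lx,ly,(w2px(c,[[*loc(x,lx,ly),.09]])[0]-[120,180])*5)
G=x; gp=loc(G,.081,0); q=down(G[2])
for k in(0,np.pi): print(r.ik([*gp,.068],down(G[2]+k)))
q=down(G[2]); s=r.ik([*gp,.25],q); print(s)
r.move_to([*gp,.25],q); snap('wrist','w11'); print(gp,r.get_t())
```

```text
[0.46776014 0.380591   0.61851284] [[-0.2, 0.8], [0.7, -0.6], [-0.6, 0.1], [0.1, -0.2]]
0.077 0.045 [ 77.54799994 205.95048982]
0.077 -0.045 [222.73030436 105.11075279]
0.085 0.045 [ 69.59550081 192.93976319]
0.085 -0.045 [214.60747967  92.19042534]
[-0.34259542  0.70596602 -0.61025927  1.68088096  0.48945155  0.91214424
 -0.52828961]
[-0.09420134  0.87895614 -1.03326978  1.66537     0.83586168  1.10092741
  2.38218147]
[-0.16415281  0.58796448 -0.89642335  1.53775824  0.4747089   1.24647539
 -0.51338576]
[0.53375421 0.42755676] 29.7667
```

View pics/w11.png

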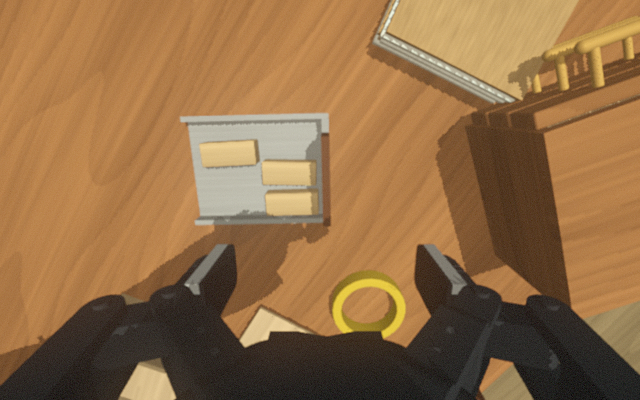

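Run:
```python
from h import *
c=load('w11'); G=np.array([.46776,.38059,.6185])
crop('w11','w11c',170,100,350,240,4)
im=cv2.imread('pics/w11c.png')
for z,pts in((.09,[(.077,.045),(.077,-.045),(.085,.045),(.085,-.045)]),(.022,[(.085,.066),(.085,-.066),(-.085,-.066),(-.085,.066)])):
  for a in pts:
    u=w2px(c,[[*loc(G,*a),z]])[0]; print(z,a,u.round(1)); cv2.circle(im,tuple(int(v) for v in ((u-[170,100])*4)),2,(0,0,255),-1)
cv2.imwrite('pics/w11c.png',im)
```

```text
0.09 (0.077, 0.045) [320.6 138.1]
0.09 (0.077, -0.045) [321.  227.9]
0.09 (0.085, 0.045) [329.1 138.1]
0.09 (0.085, -0.045) [328.9 227.9]
0.022 (0.085, 0.066) [328.4 114.6]
0.022 (0.085, -0.066) [328.3 223.7]
0.022 (-0.085, -0.066) [193.4 223.6]
0.022 (-0.085, 0.066) [180.  115.3]
```

View pics/w11c.png

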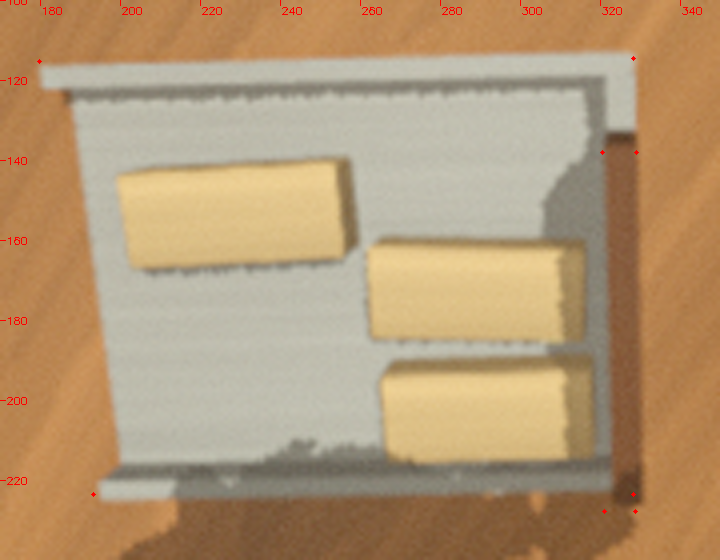

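```bash
cat >> h.py <<'E'
def gal(M,yaw,th,zt):
    """TCP pose for galley mouth point M, yaw, tilt th (mouth down)"""
    Rg=R.from_euler('z',yaw).as_matrix()@R.from_euler('y',-th).as_matrix()
    return np.array(M)+Rg@np.array([.166,0,zt-.004]), quat(-Rg[:,2],Rg[:,0])
E
python3 - <<'E'
from h import *
G=np.array([.46776,.38059,.6185]); gp=loc(G,.081,-.001)
r.movel([*gp,.10],.2); r.movel([*gp,.068],.08); print(r.get_ee_pos(),r.get_wrist_force())
r.gripper_close(110); print('w',r.get_grip_width(),r.get_wrist_force(),r.get_torque(),r.get_ee_pos())
r.movel([*gp,.12],.06); print(r.get_wrist_force(),r.get_torque(),r.get_t(),r.get_grip_width())
snap('scene','s12');snap('wrist','w12');crop('s12','s12c',350,170,500,320,4)
M0=loc(G,-.085,0)
for th in(0,.2,.4,.6):
  print(th,[ (None if q is None else np.round(q,2)) for q in [r.ik(*gal([*loc(CASE,.03,0),.117],CASE[2],th,.068))]])
E
```

```text
[0.53413652 0.42679024 0.06767843] [-0.24389081  0.06592579  0.55097469]
w 0.006996780664969641 [0.69024844 0.44254441 3.11763743] [-0.13548798 -0.02518401  0.06701045] [0.5345352  0.4268904  0.06834418]
[ 0.26363548 -0.50533489 -5.78550458] [ 0.16587895 -0.26151678 -0.09500616] 32.9333 0.006519297617916908
0 [array([ 0.32,  0.63, -0.77,  1.58,  0.47,  1.12, -0.34])]
0.2 [array([ 0.42,  0.49, -0.82,  1.75,  0.48,  0.89, -0.36])]
0.4 [array([ 0.51,  0.33, -0.84,  1.92,  0.45,  0.63, -0.35])]
0.6 [array([ 0.51,  0.17, -0.76,  2.1 ,  0.32,  0.33, -0.25])]
```

View pics/s12c.png

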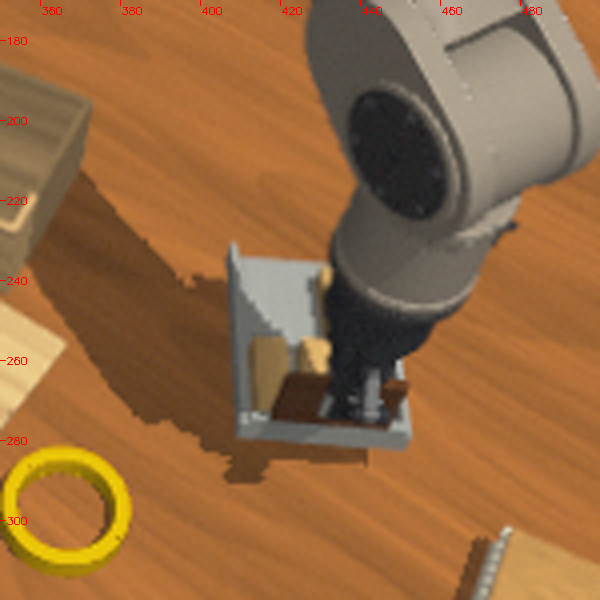

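View pics/w12.png

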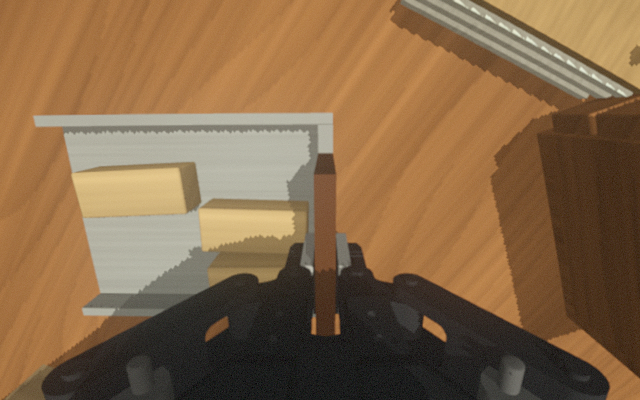

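The galley is up and level; its three blocks are still on it. I'll carry it to the box.

Run:
```python
from h import *
G=np.array([.46776,.38059,.6185]); gp=loc(G,.081,-.001); zt=.068
r.movel([*gp,.22],.08)
M=loc(CASE,.03,0)
p,q=gal([*M,.17],CASE[2],0,zt); r.movel(p,.12,orientation=q); print(r.get_t())
p,q=gal([*M,.12],CASE[2],0,zt); r.movel(p,.06,orientation=q); print(r.get_t(),r.get_ee_pos(),r.get_wrist_force(),r.get_torque())
snap('scene','s13');snap('top','t13');snap('wrist','w13');crop('s13','s13c',260,120,420,280,4);crop('t13','t13c',200,110,380,280,4)
```

```text
37.7833
38.7667 [0.68911851 0.07593736 0.18441519] [ 0.5130435  -0.43976622 -6.0767151 ] [ 0.12781226 -0.20497889 -0.02302855]
```

View pics/s13c.png

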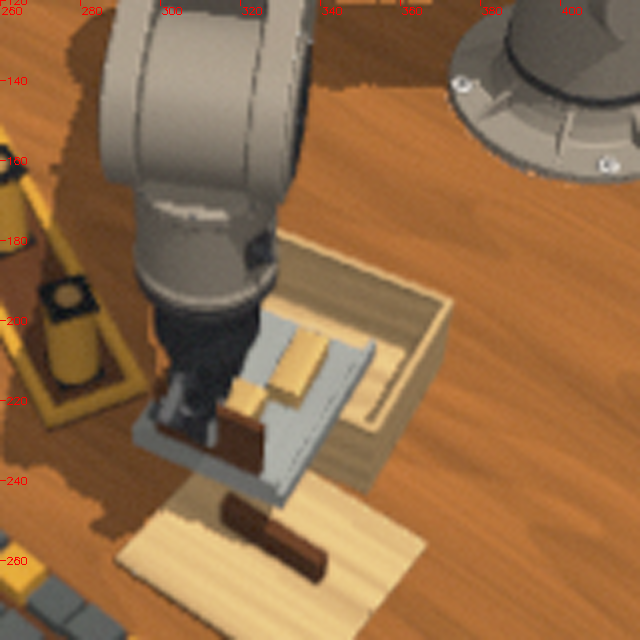

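View pics/t13c.png

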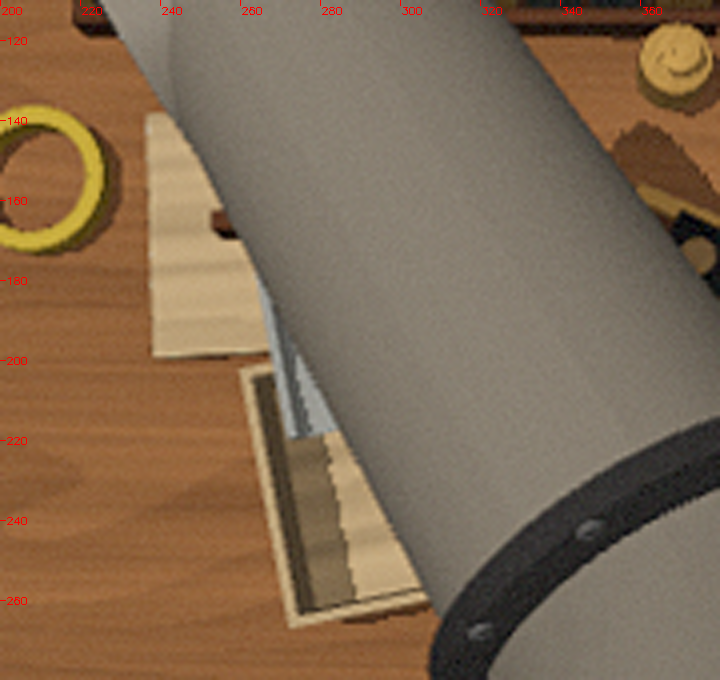

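View pics/w13.png

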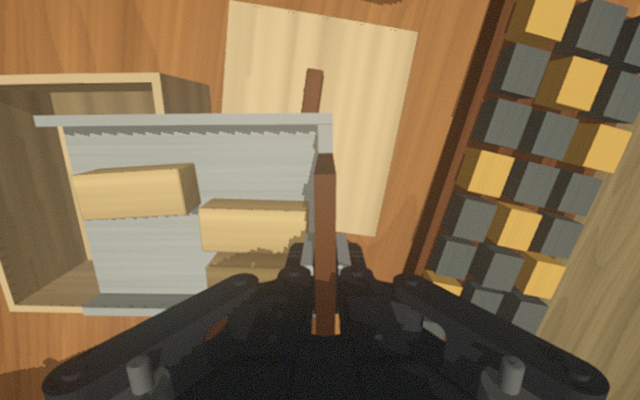

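Run:
```python
from h import *
zt=.068; M=loc(CASE,.03,0)
for d in (8,14,17,20,23):
    p,q=gal([*M,.12],CASE[2],np.radians(d),zt); r.movel(p,.04,orientation=q)
    if d>=17: r.sleep(.3)
    snap('wrist','wt%d'%d); print(d,r.get_wrist_force().round(2) if hasattr(r.get_wrist_force(),'round') else r.get_wrist_force(),r.get_t())
a=[cv2.resize(cv2.imread('pics/wt%d.png'%d),(400,250)) for d in(14,17,20,23)]
cv2.imwrite('pics/wt.png',np.vstack([np.hstack(a[:2]),np.hstack(a[2:])]))
```

```text
8 [-0.31  0.63 -5.33] 39.7333
14 [ 0.35 -0.27 -4.92] 40.4
17 [-0.35  0.16 -4.18] 41.1333
20 [ 0.41 -0.23 -3.48] 41.8667
23 [-0.22  0.07 -3.6 ] 42.6
```

View pics/wt.png

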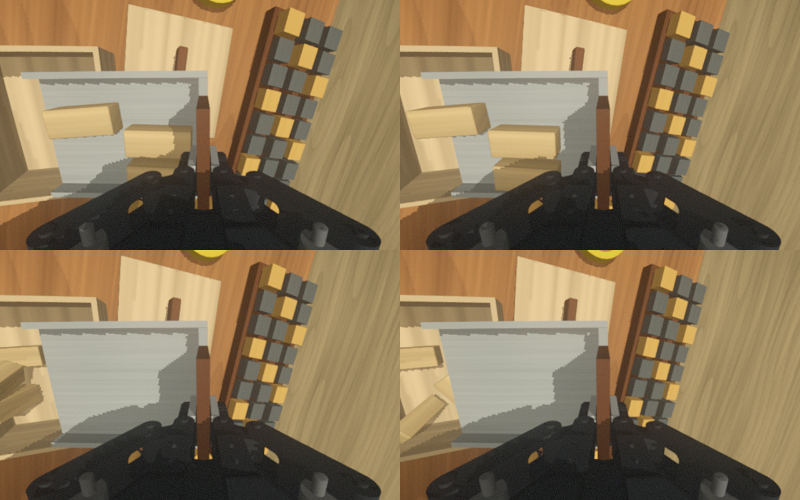

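Run:
```python
from h import *
zt=.068; M=loc(CASE,.03,0); G=np.array([.46776,.38059,.6185]); gp=loc(G,.081,-.001)
p,q=gal([*M,.19],CASE[2],np.radians(23),zt); r.movel(p,.12,orientation=q)
p,q=gal([*M,.19],CASE[2],0,zt); r.movel(p,.12,orientation=q)
r.movel([*gp,.2],.2,orientation=down(G[2])); r.movel([*gp,.085],.15)
t=r.movel([*gp,.060],.03,contact_N=6); e=r.get_ee_pos(); print(t,e,r.get_wrist_force(),r.get_t())
snap('scene','s14');snap('top','t14');crop('t14','t14c',220,110,400,280,4);crop('s14','s14c',350,170,500,320,4)
```

```text
True [0.53500829 0.42699795 0.06815719] [1.67479239 0.32786017 3.3475396 ] 47.6667
```

View pics/t14c.png

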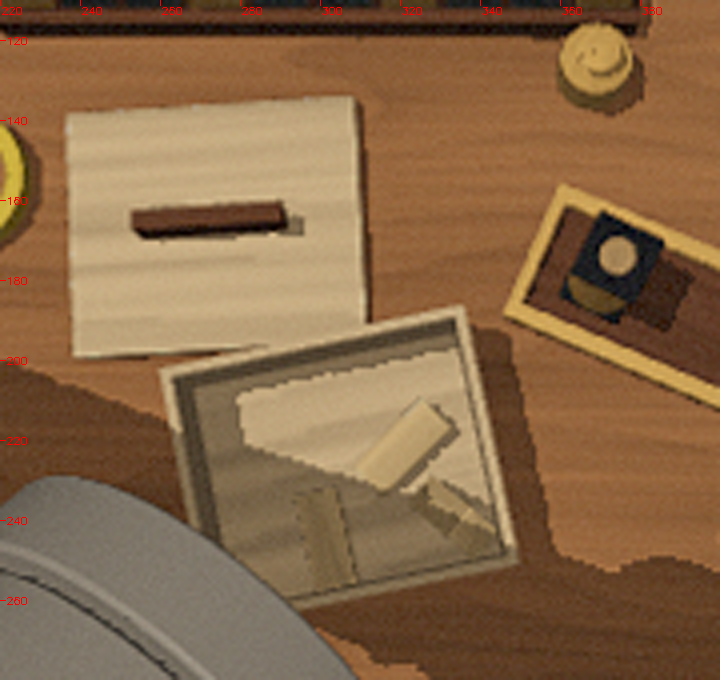

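View pics/s14c.png

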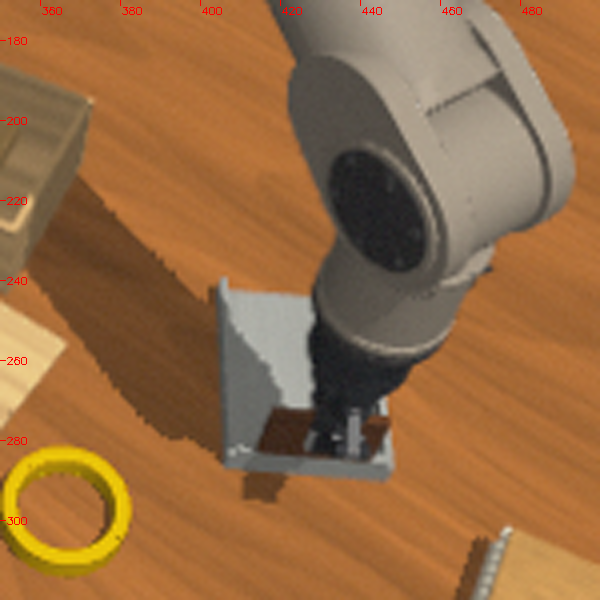

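Run:
```python
from fit import *
e=r.get_ee_pos(); r.let_go(); r.movel([e[0],e[1],.25],.2); print(r.get_wrist_force())
c=load('t14')
def rect(a,b,z): return [[a,b,z],[a,-b,z],[-a,-b,z],[-a,b,z]]
m=rect(.084,.099,.018); del m[2]
x,er=fit(c,m,[(236.5,138.5),(308.5,134.3),(238.5,199.3)],[.66,.1,.05]); print(x,er)
q=down(x[2]); print([None if a is None else np.round(a,2) for a in(r.ik([x[0],x[1],.25],q),r.ik([x[0],x[1],.05],q),r.ik([CASE[0],CASE[1],.13],down(CASE[2])))])
r.move_to([x[0],x[1],.25],q); snap('wrist','w15'); snap('top','t15'); snap('scene','s15'); print(r.get_t())
crop('w15','w15c',100,20,480,250,2)
```

```text
[ 0.27966996  0.1103519  -0.10787562]
[0.66039734 0.12441284 0.06624106] [[0.1, 0.0], [0.2, -0.3], [-0.3, 0.2]]
[array([ 0.28,  0.54, -0.8 ,  1.57,  0.4 ,  1.21, -0.53]), array([ 0.2 ,  0.74, -0.68,  1.71,  0.57,  0.9 , -0.66]), array([ 0.54,  0.42, -0.88,  2.06,  0.43,  0.85, -0.37])]
50.9583
```

View pics/w15.png

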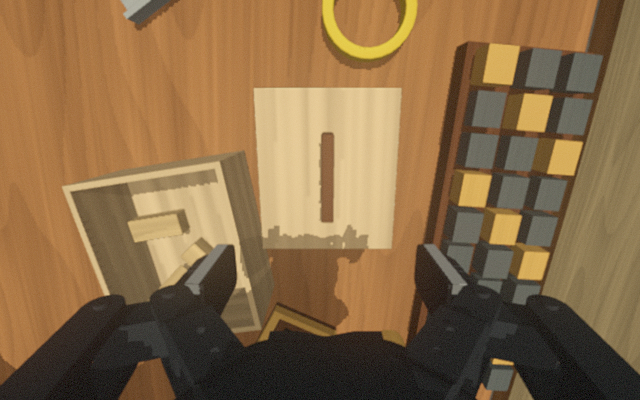

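View pics/s15.png

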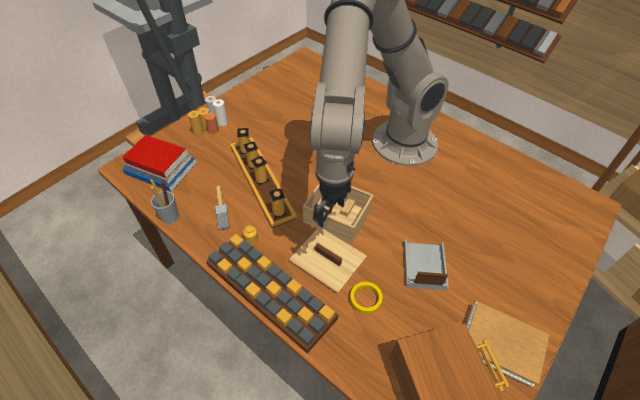

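Run:
```python
from h import *
c=load('w15'); L=np.array([.6604,.12441,.06624])
im=cv2.imread('pics/w15.png'); s=2; im=cv2.resize(im[60:290,40:420],None,fx=s,fy=s,interpolation=cv2.INTER_CUBIC)
def dr(F,pts,z,col):
    for a in pts:
        u=w2px(c,[[*loc(F,*a),z]])[0]; cv2.circle(im,tuple(int(round(v)) for v in ((u-[40,60])*s)),2,col,-1)
R4=lambda a,b:[(a,b),(a,-b),(-a,-b),(-a,b)]
dr(L,R4(.084,.099),.018,(0,0,255)); dr(L,R4(.007,.05),.054,(0,255,0)); dr(CASE,R4(.081,.096),.092,(255,0,0)); dr(CASE,R4(.075,.09),.092,(255,0,255))
cv2.imwrite('pics/w15p.png',im)
```

```text
(no output)
```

View pics/w15p.png

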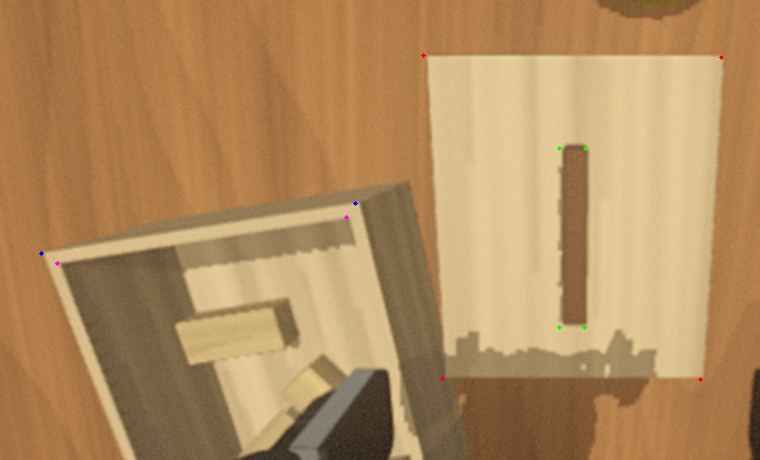

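Run:
```python
from h import *
L=np.array([.6610,.1254,.06624]); q=down(L[2])
r.movel([*L[:2],.09],.2,orientation=q); r.movel([*L[:2],.043],.08); print(r.get_ee_pos(),r.get_wrist_force())
r.gripper_close(80); print(r.get_grip_width(),r.get_ee_pos())
r.movel([*L[:2],.19],.12); print(r.get_grip_width(),r.get_wrist_force(),r.get_torque())
r.movel([*CASE[:2],.19],.12,orientation=down(CASE[2])); r.movel([*CASE[:2],.155],.08); print(r.get_ee_pos(),r.get_t())
snap('scene','s16');snap('top','t16');snap('wrist','w16');crop('s16','s16c',270,140,410,280,5)
```

```text
[0.66108837 0.12562153 0.04305858] [0.05219537 0.15382685 0.44866076]
0.012687982971500575 [0.66148149 0.12556198 0.04340143]
0.01286770865615366 [-0.04195078 -1.14441383 -3.4681538 ] [-0.03798955  0.02209962 -0.03066039]
[0.4976386  0.03295819 0.15475093] 56.975
```

View pics/s16c.png

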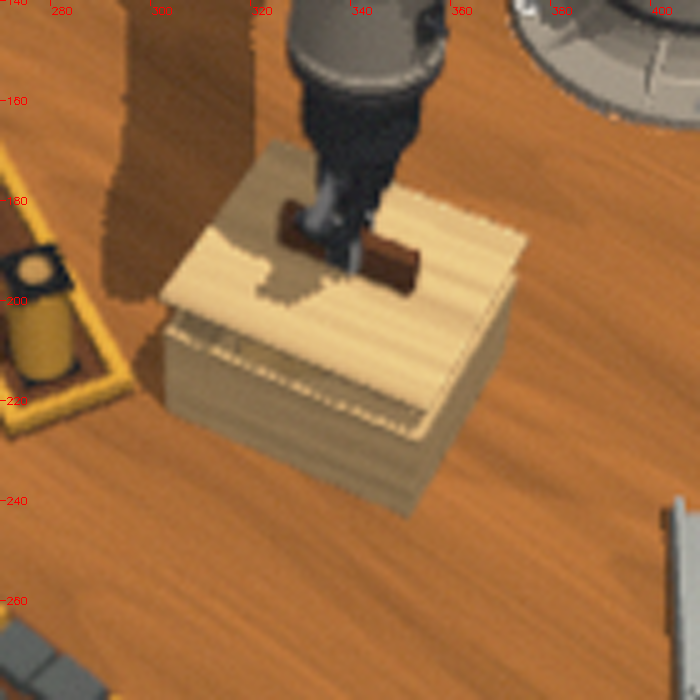

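View pics/w16.png

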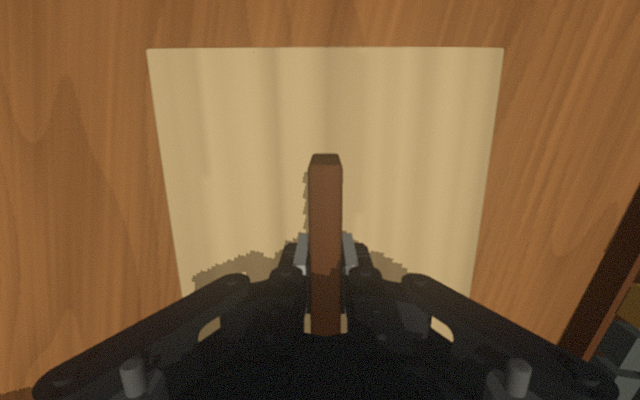

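Run:
```python
from h import *
t=r.movel([*CASE[:2],.118],.025,contact_N=6); print(t,r.get_ee_pos(),r.get_wrist_force(),r.get_torque(),r.get_t())
snap('scene','s17');crop('s17','s17c',270,140,410,280,5)
```

```text
True [0.49766671 0.03270717 0.12331701] [-2.7504803  -1.04063288 11.11065605] [-0.1041875   0.51563154  0.00769214] 58.275
```

View pics/s17c.png

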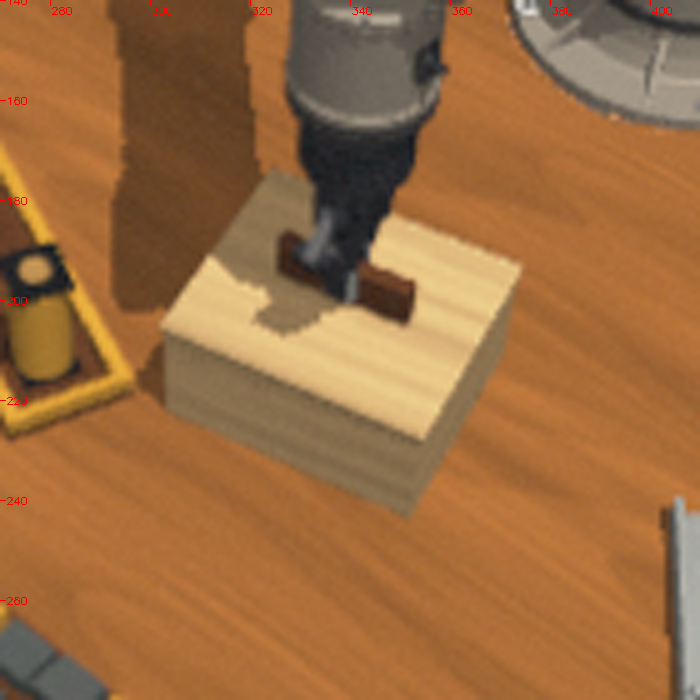

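The lid stopped at z = 0.1233, and the seated height is 0.123. I'll release it and do a full check.

Run:
```python
from h import *
e=r.get_ee_pos(); r.let_go(); r.movel([e[0],e[1],.28],.2); r.goto_joints([0.0,0.0,0,1.6,0,1.4,0]); r.sleep(.5); print(r.get_ee_pos(),r.get_t(),r.get_wrist_force())
snap('scene','s18');snap('top','t18');crop('t18','t18c',220,120,400,280,4);crop('t18','t18d',340,145,530,265,4)
```

```text
[ 0.53875068 -0.06434077  0.50459062] 61.6083 [0.61523647 0.35156191 0.45368505]
```

View pics/s18.png

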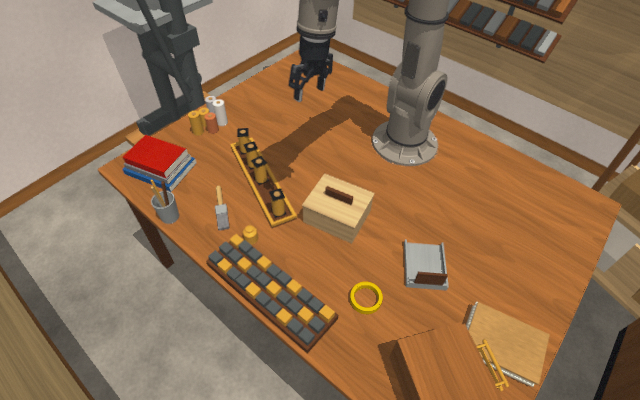

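View pics/t18.png

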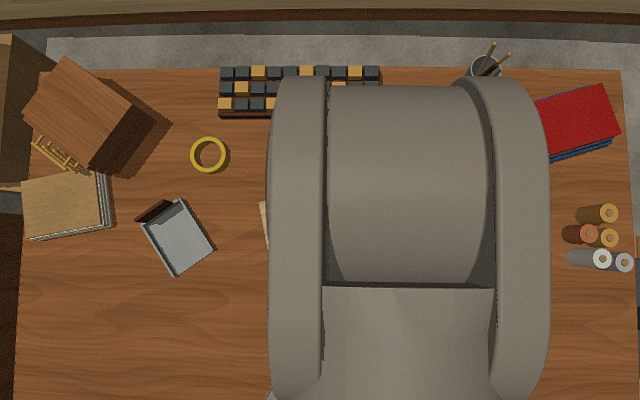

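View pics/t18d.png

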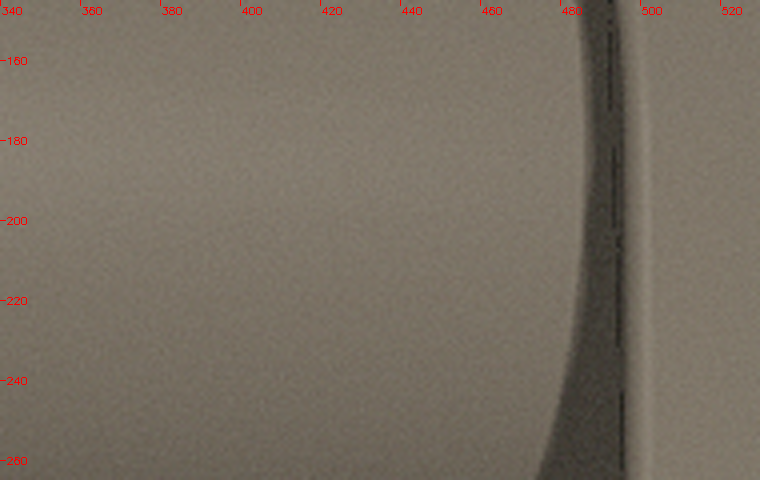

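Run:
```python
from h import *
r.goto_joints([-1.5,0.0,0,1.6,0,1.4,0]); r.sleep(.3); print(r.get_ee_pos(),r.get_t())
snap('top','t19');crop('t19','t19c',220,110,400,280,4);crop('t19','t19d',340,145,530,265,4)
```

```text
[0.10247357 0.53279475 0.50471985] 64.625
```

View pics/t19c.png

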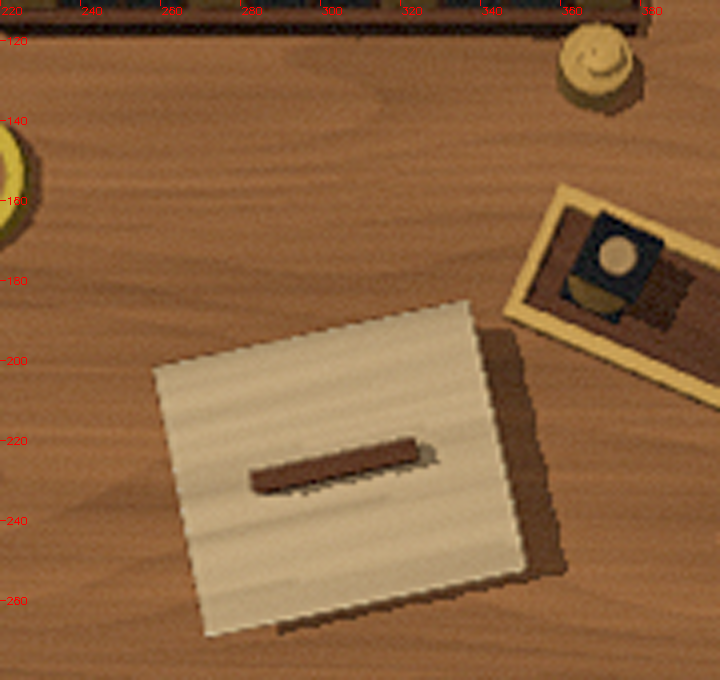

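View pics/t19d.png

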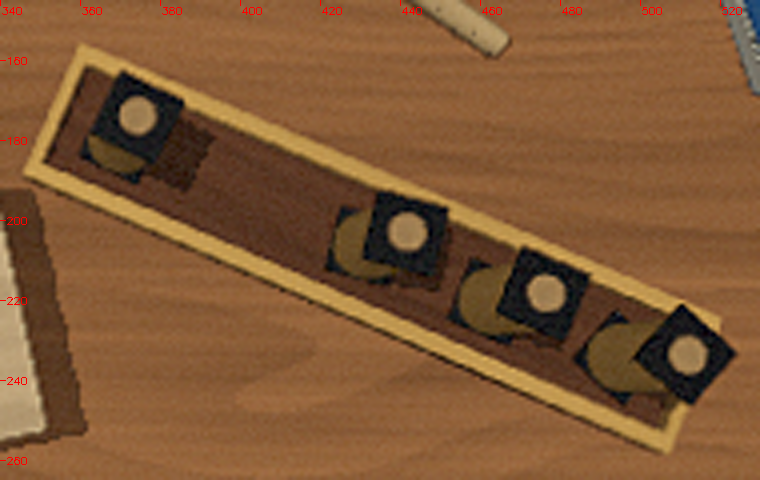

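Run:
```python
from fit import *
c=load('t19')
a,b,z=.084,.099,.098
x,e=fit(c,[[a,b,z],[a,-b,z],[-a,-b,z],[-a,b,z]],[(258.5,202.3),(337,185),(351.5,252.8),(271.5,269)],[.5,.03,.2]); print(x,e)
def tol(F,p): d=np.array(p)-F[:2];C,S=np.cos(F[2]),np.sin(F[2]); return C*d[0]+S*d[1],-S*d[0]+C*d[1]
print('lid in case',tol(CASE,x[:2]))
for u in((374.5,173.8),(441.5,203),(476.2,218.2),(511.75,233.75)): print(np.round(tol(LANE,px2w(c,*u,.108)[:2]),4))
r.sign_off(); print(r.get_t())
```

```text
[0.49650492 0.03226518 0.22184461] [[-0.2, -0.5], [0.1, 0.0], [0.3, -0.1], [-0.1, 0.5]]
lid in case (np.float64(-0.001261440577267705), np.float64(-0.00016139570717731605))
[0.001  0.1768]
[-0.0003  0.0022]
[-0.0009 -0.0874]
[-0.0013 -0.1789]
the job is handed in; nothing more can be done
the job is handed in; nothing more can be done
```

The job is done and handed in at about 65 s, well inside the 208 s limit. The sign-off gives no verdict, so success rests on my own checks below.

**What I did:**
- **Rolls:** I stood the roll from the box in the lane at −87 mm. I turned the one roll lying on the bench upright and put it at −179 mm.
- **Galley and blocks:** I lifted the galley with its three blocks and tipped it over the box. All three blocks slid in by about 20° of tilt. I set the empty galley back on the bench where it started.
- **Lid:** The lid was knocked aside partway through, so I measured it again before placing it.

**Last checks:**
- **Lid:** It measures about 1.3 mm off-centre and parallel to the box. It stopped within 0.5 mm of its seated height.
- **Lane:** All four rolls are standing, and each is within 1.5 mm of the lane's centre line.
- **Blocks:** All three were seen low in the box before I closed it.
- **Galley:** It looks flat on the bench. I checked this from the pictures and the touch-down contact, not by measuring its tilt.
- **Tape, weight and brush:** They look unmoved in the pictures.
- **Arm:** It was parked clear of everything.

None of these checks failed or disagreed. One final top view was blocked by the arm, so I moved the arm aside and took it again.

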